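Unload the cold plate onto the drying stand

ROBOT

A 7-joint arm with a two-finger parallel gripper is mounted at the origin on the work surface. World frame = base frame: x ahead of the robot, y to its left, z up, the work surface at z = 0. Lengths are in m, angles in rad, forces in N, time in s.
With the tool pointing down it reaches from about 0.4 to 0.85 m from the base axis. Payload 10.4 kg.
Tool frame: the origin (TCP) lies at the very end of the fingers, on their centre line; the grasp point (between the pads) lies 19 mm behind it (arm.hold_point_z is the distance from the TCP to the grasp point, in m); z points along the fingers, y is the line along which they close (so a half turn about z gives the same grasp; the last joint's range is limited). The gripper opens to 85 mm and grips with 20 to 120 N. Pads are 22 mm wide; open, the fingers measure 114 mm over their backs; the gripper's body (76 mm by 85 mm) begins 54 mm behind the grasp point. The pads swing forward as they close: fully open they stand 13 mm farther back than shut.
Start: joints at [-1.15, 0.332, -0.065, 1.46, 0.022, 1.35, -0.088], TCP at [0.268, 0.564, 0.202] pointing down, gripper open.
Joint ranges: [-2.6, 2.6], [-0.5, 2.12], [-1.47, 1.34], [0.16, 2.42], [-1.27, 4.41], [0.06, 2.06], [-2.6, 2.6]. Speed limits (rad/s): [2.22, 2.22, 2.79, 2.79, 3.14, 3.14, 3.14].

INTERFACE

Orientations are given as a rotation vector (axis times angle).
In Python, from cell import readout, viewer, sign_off, spotter, arm gives the robot as it stands.
- The arm moves only by the tool send_rows, never from a script. Its argument "commands" is one flat list of numbers, 7 for each row, row after row: the turn, a rotation vector about the world's x, y, z in degrees, then the shift along the world's x, y, z in mm, then the opening, from 0 (shut) to 1 (fully open). A call has 1 to 5 rows; each row is the pose to reach, as a shift and turn from the pose commanded when the call began; what a row does not reach only later rows make up. A row lasts 1/12 s, in which the tool goes at most 41.7 mm and 7.16 degrees, less where a joint would pass 70% of its speed; a pose out of reach is approached as far as the arm can. A call with a gripper value outside its range is refused whole. The fingers move at their own pace and stop on an object; "force" is the grip in N (left out, the last holds). Time passes only in rows, so rows that repeat a pose let the fingers close. It gives the time, the measured TCP pose, the force, the opening and the grip force at its end, in the units of the state.
- readout.get_obs(): the state, without advancing time (a new reading comes with each control period).
- viewer.grab_frame(name): name is "side" or "top" or "wrist"; returns the picture (384x512x3 uint8, red, green, blue); there is no depth.
- viewer.camera_params(name): a dict with "fovy" (degrees; the focal length in pixels is half the picture's height over the tangent of half this angle, whatever the lens; pixels are square), "cx", "cy" (the principal point, pixels), "rvec" (rotation vector, rad) and "tvec" (3), from world to camera coordinates, as OpenCV has them; the wrist camera has in their place "hand_eye" (4x4, takes a point from camera to tool coordinates, whose origin is the TCP and whose axes are the flange's). Camera axes: x right, y down, z forward; pixel columns grow to the right and rows downward; lengths in m; the calibration is good to about 2 mm. A picture is of the moment at which its call begins: read the wrist's pose just before it. camera_params takes no time and is no camera call.
- sign_off(): hands the job in; it is judged then, once.
Trained networks look in the newest picture that a camera, given by its name, has taken for a name from the list of things; names that differ only in an ending like _2 or _b are one class to them, and where a whole thing is asked for, a point or a joint stands for the part that bears it (a point fixed in the world has none). Each returns a list of dicts, best first, with "confidence" (0 to 1); they miss things now and then, are a little off and sometimes report something else, mostly with a low value. They report only what shows in the picture. A call takes as long as a camera call. They do not tell look-alikes from the thing itself.
- spotter.cut_out(camera, thing): "region" (384x512 bool, what is visible of it) and "bbox" ([centre column, centre row, width, height] in pixels, round what is visible of it).
- spotter.landmark_of(camera, thing): "position" ([column, row] in pixels: a listed point, or the origin of a listed thing).
The state is a dict: "time_s": time; "q": joint angles; "joint_velocities": joint speeds; "tau": joint torques, N m; "ee_pos": TCP position; "orientation": TCP orientation; "ft_force": force on the tool from outside, world axes, zero at the start; "torque": the same for the moment, N m; "grip_width": finger opening in m; "grasp_force": force on a finger pad.
Only numpy, scipy, OpenCV 4.12 (cv2) and the standard library are available. Lean on these libraries where they do the work, as an engineer would, in place of code of your own. Each camera call takes 0.05 s, during which the arm holds its last target. There are 200 camera calls.

TASK

Put the section bench in order and unload the cold plate. First stand the toppled bottle upright and lift the lidded pot by its handle off the drying stand, keeping it upright, so that both stand on the black rubber mat; only then press down the far end of each wax block lying flush in the cold plate so that its other end tips up, take it out, and lay all the blocks flat on the drying stand, cassette side up and wholly on its top, without knocking the glass dish or the box of wipes about.

Things in the scene. Friction and masses are not known exactly. Their poses are not given: they have to be found in the camera images.
- coldplate: fixed white cold plate with a bare aluminium deck, 180 (its x) x 250 (its y) x 78 mm high; origin at the centre of its underside, so the deck is 78 mm above it. Three wells, 110.5 mm long along its x (from x = -51.5 to +59) and 47 mm wide, centred at y = -74, 0, +74 mm. The blocks' middles lie at x = 0, so a 9 mm gap shows at the +x (press) end, which a black bar in the deck marks
- well0 (a point): deck-level point over the tipping edge of the well at y = -74, 4 mm to +x of the well block's middle. Here the well floor (22 mm below the deck, on the -x side) ends; on the +x side is a pit 28 mm deeper. A light press (a few N) on a block's +x end, 14 to 20 mm down, tips it over this edge; past about 20 degrees it stays tipped by itself, at 30 to 37 degrees, its -x end some 20 mm above the deck
- well1 (a point): the same of the well at y = 0
- well2 (a point): the same of the well at y = +74 mm
- block0: a large paraffin tissue block: a slab 100 long (its x) x 44 wide (its y) x 22 mm thick, white wax below and a grey slotted plastic cassette plate on top, 0.1 kg. Origin at the centre of its underside, z up out of the cassette side. At the start it lies level in a well of the cold plate, its top flush with the deck, its x along the cold plate's x. May be absent
- block1: a large paraffin tissue block: a slab 100 long (its x) x 44 wide (its y) x 22 mm thick, white wax below and a grey slotted plastic cassette plate on top, 0.1 kg. Origin at the centre of its underside, z up out of the cassette side. At the start it lies level in a well of the cold plate, its top flush with the deck, its x along the cold plate's x. May be absent
- block2: a large paraffin tissue block: a slab 100 long (its x) x 44 wide (its y) x 22 mm thick, white wax below and a grey slotted plastic cassette plate on top, 0.1 kg. Origin at the centre of its underside, z up out of the cassette side. At the start it lies level in a well of the cold plate, its top flush with the deck, its x along the cold plate's x. May be absent
- block0_lift (a point): middle of the top edge at the -x end of block0, the end that tips up
- block1_lift (a point): the same of block1
- block2_lift (a point): the same of block2
- block0_press (a point): middle of the top edge at the +x end of block0, the end to press (press some 10 mm inside it)
- block1_press (a point): the same of block1
- block2_press (a point): the same of block2
- stand: fixed drying stand: flat perforated steel top 150 (its x) x 250 mm (its y) on four legs, without a rim, top face 60 mm above its origin, which is on the table under its centre. The pot stands on it at the start
- mat: fixed black rubber mat 300 (its x) x 190 (its y) x 4 mm; origin at the centre of its underside
- pot: lidded steel pot, 90 mm diameter at the foot, 96 mm at the lid rim, lid up to 79 mm, 0.45 kg; origin at the centre of its underside, z up. A rigid arch handle stands over the lid: a level round bar 10 mm thick, along the pot's y, its axis 124 mm up, level over 56 mm
- pot_handle (a point): middle of the handle's level bar, 124 mm above the pot's underside
- bottle: white square bottle with grey cap, 0.25 kg: body 50 x 50 x 86 mm, shoulder to 98, cap 38 mm across from 98 to 122 mm. Origin at the centre of its base, z through the cap. At first it lies on a flat side on the mat, axis 25 mm above it, cap roughly to the mat's +y side. Heavy foot, weight centre 35 mm above the base: let go within 20 degrees of upright, base edge on the mat, it rocks upright
- dish: open glass dish 130 x 130 x 55 mm, bystander; origin at the centre of its underside
- wipes: cardboard box of wipes 90 x 200 x 75 mm, bystander; origin at the centre of its underside
Mind the look-alikes: they are no part of the job. Leave any red look-alike of the block0 alone.

How it is judged:
By the outcome, as a careful person would: the job done as asked, in the order asked, and still so for the second after the job is handed in, with the robot touching nothing.
Of block0, block1, block2 only 2 to 3 are there at a start; the rules pass over those that are not, and their reading is None.
At some moment in a run one of pot, bottle may be knocked a few centimetres aside while the robot is not near it.
It also fails if it takes over 210 s, if anything falls off the work surface, if the arm or the gripper's body presses on something with over 40 N, if the wrist force passes 120 N, or if a joint passes its speed limit or range.

## Working session

There is one attempt and no reset: what is moved stays moved. The work goes in short steps, Python scripts to look and compute and a tool call to move; the robot and the scene stay as the last step left them, time stands still between calls to the robot, and variables do not carry over. Pictures are saved under pics/ and viewed, at most 14 in all, crops included, and the job is handed in when it is done.

Besides the shell and the picture viewer there is one more tool, called after "Request:" as name(argument=value, ...) on one line, values as JSON. send_rows: Moves the arm, as the interface text tells. Its arguments: {"type":"object","properties":{"commands":{"type":"array"},"force":{"type":"number"}},"required":["commands"]}

```bash
ls; mkdir -p pics
cat > h.py <<'E'
import numpy as np,cv2
from scipy.spatial.transform import Rotation as R
from cell import readout,viewer,spotter,arm
def cam(n):
    p=viewer.camera_params(n); f=192/np.tan(np.radians(p['fovy'])/2)
    if n=='wrist':
        o=readout.get_obs(); T=np.eye(4); T[:3,:3]=R.from_rotvec(o['orientation']).as_matrix(); T[:3,3]=o['ee_pos']
        C=T@np.array(p['hand_eye'])
    else:
        Rm=R.from_rotvec(np.ravel(p['rvec'])).as_matrix(); C=np.eye(4); C[:3,:3]=Rm.T; C[:3,3]=-Rm.T@np.ravel(p['tvec'])
    return C,f,p['cx'],p['cy']
def ray(c,px,z):
    C,f,cx,cy=c; d=C[:3,:3]@np.array([(px[0]-cx)/f,(px[1]-cy)/f,1]); s=(z-C[2,3])/d[2]
    return C[:3,3]+s*d
def proj(c,P):
    C,f,cx,cy=c; q=C[:3,:3].T@(np.array(P)-C[:3,3]); return q[:2]/q[2]*f+[cx,cy]
def snap(n,fn=None):
    c=cam(n); im=viewer.grab_frame(n)
    if fn: cv2.imwrite('pics/'+fn,im[...,::-1])
    return c,im
E
python3 - <<'E'
from h import *
o=readout.get_obs();print(o, arm.hold_point_z)
ims=[]
for n in('top','side'):
    c,im=snap(n); ims.append(im); print(n,c[0].round(3).tolist(),c[1:])
    cv2.imwrite(f'pics/{n}0.png',im[...,::-1])
    for t in['coldplate','stand','mat','pot','pot_handle','bottle','dish','wipes','block0','block0_lift','block0_press','well0','well1','well2']:
        r=spotter.landmark_of(n,t); print(t,[(np.round(x['position']).tolist(),round(x['confidence'],2)) for x in r])
E
```

```text
pics
{'time_s': 0.0, 'q': array([-1.1495876 ,  0.33289339, -0.06469271,  1.4609127 ,  0.02159376,
        1.34991747, -0.08850467]), 'joint_velocities': array([ 0.00012724,  0.00144905,  0.00079238,  0.00036445, -0.00159252,
       -0.00098596, -0.0010885 ]), 'tau': array([-8.17409473e-04, -6.25433564e+01,  4.84902249e-02, -3.91612995e+01,
        1.60980423e-02,  9.78420430e-03, -3.78933817e-05]), 'ee_pos': array([0.26819555, 0.56407577, 0.20111618]), 'orientation': array([-6.91358163e-01, -3.06431418e+00,  2.21920043e-03]), 'ft_force': array([-0.66491006, -0.46901659, -1.11208597]), 'torque': array([-0.028936  ,  0.01773494, -0.04330042]), 'grasp_force': 0.0, 'grip_width': 0.08501408552326141} 0.0187
top [[0.018, -0.987, 0.159, 0.381], [-1.0, -0.016, 0.018, -0.037], [-0.015, -0.159, -0.987, 1.091], [0.0, 0.0, 0.0, 1.0]] (np.float64(362.5907580833112), 254.8022121341609, 187.4254858000639)
coldplate [([146.0, 200.0], 0.86)]
stand [([275.0, 189.0], 0.56)]
mat [([379.0, 219.0], 0.97), ([136.0, 193.0], 0.74)]
pot [([276.0, 183.0], 0.66)]
pot_handle [([277.0, 176.0], 0.7), ([114.0, 208.
[... 849 characters left out ...]
nd [([279.0, 237.0], 0.88)]
mat [([338.0, 328.0], 0.89)]
pot [([189.0, 175.0], 0.68), ([277.0, 224.0], 0.57)]
pot_handle [([282.0, 191.0], 0.77)]
bottle [([341.0, 340.0], 0.57)]
dish [([353.0, 215.0], 0.6), ([168.0, 160.0], 0.2)]
wipes [([274.0, 158.0], 0.76)]
block0 [([131.0, 227.0], 0.86), ([167.0, 160.0], 0.83), ([213.0, 167.0], 0.76)]
block0_lift [([145.0, 232.0], 0.67), ([203.0, 174.0], 0.51)]
block0_press [([126.0, 216.0], 0.81), ([217.0, 157.0], 0.63)]
well0 [([166.0, 149.0], 0.87), ([190.0, 161.0], 0.73), ([209.0, 160.0], 0.68)]
well1 [([166.0, 149.0], 0.87), ([190.0, 161.0], 0.73), ([209.0, 160.0], 0.68)]
well2 [([166.0, 149.0], 0.87), ([190.0, 161.0], 0.73), ([209.0, 160.0], 0.68)]
```

View pics/top0.png

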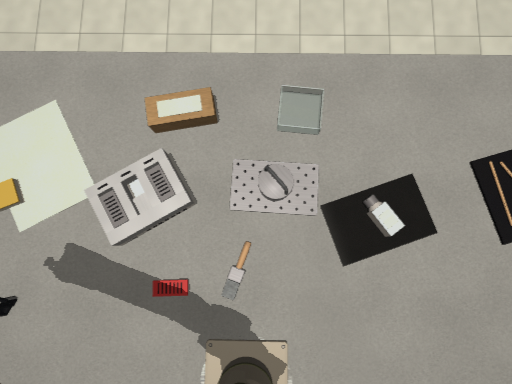

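View pics/side0.png

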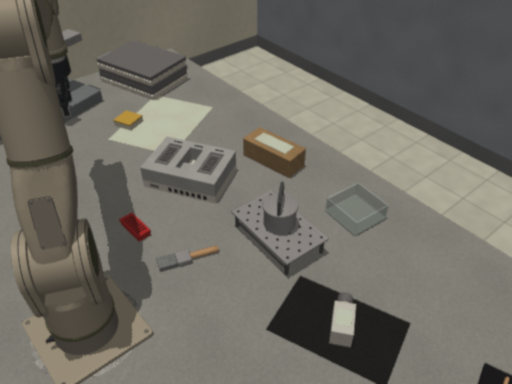

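The top view shows the cold plate at (137,197), black bars on its far side, with cassettes in its two outer wells and the middle one empty. The pot is on the stand at (275,187), the mat at (379,219), and the bottle lies on it with the cap at (374,203). The red look-alike is at (171,288).

```bash
cat >> h.py <<'E'
from scipy.optimize import minimize
def boxfit(c,mask,L,W,z0,z1,x0):
    pts=np.array([[a*L/2,b*W/2,z] for a in(-1,1) for b in(-1,1) for z in(z0,z1)])
    S=4; m=cv2.resize(mask.astype(np.uint8),None,fx=S,fy=S,interpolation=cv2.INTER_NEAREST)
    def cost(v):
        Rz=R.from_euler('z',v[2]*10).as_matrix(); q=[proj(c,Rz@p+[v[0],v[1],0]) for p in pts]
        h=cv2.convexHull((np.array(q)*S+S/2).round().astype(np.int32)); k=np.zeros_like(m); cv2.fillConvexPoly(k,h,1)
        return 1-(k&m).sum()/max(1,(k|m).sum())
    s=np.array([x0[0],x0[1],x0[2]/10])
    best=minimize(cost,s,method='Nelder-Mead',options=dict(initial_simplex=[s,s+[.02,0,0],s+[0,.02,0],s+[0,0,.015]],xatol=1e-4))
    v=best.x; return np.array([v[0],v[1],np.degrees(v[2]*10)]).round(4),round(best.fun,3)
E
python3 - <<'E'
from h import *
c,im=snap('top')
S={'coldplate':(.18,.25,0,.078,(146,200),.5),'stand':(.15,.25,.055,.06,(275,189),0),'mat':(.3,.19,0,.004,(379,219),-1.3),'wipes':(.09,.2,0,.075,(182,112),.1),'dish':(.13,.13,0,.055,(300,110),0)}
for t,(L,W,z0,z1,px,a) in S.items():
    r=spotter.cut_out('top',t)
    if not r: print(t,'none');continue
    P=ray(c,px,z1)
    for k in r[:2]: print(t,round(k['confidence'],2),np.round(k['bbox']),boxfit(c,k['region'],L,W,z0,z1,(P[0],P[1],a)))
for t in('bottle','pot','pot_handle'):
    for k in spotter.cut_out('top',t)[:2]:
        print(t,k['confidence'],np.round(k['bbox']),cv2.minAreaRect(np.argwhere(k['region'])[:,::-1].astype(np.float32)))
print('handle',ray(c,(277,176),.184),'bottle0',ray(c,(395,233),.029), 'cap end', ray(c,(373,202),.029))
Image=cv2.resize(im[130:270,210:450],None,fx=3.3,fy=3.3,interpolation=cv2.INTER_CUBIC); cv2.imwrite('pics/t1.png',Image[...,::-1])
E
```

```text
coldplate 0.64 [140. 194. 114.  96.] (array([ 0.5173,  0.3168, 30.9965]), np.float64(0.193))
coldplate 0.55 [384. 218.  39.  41.] (array([ 0.5036,  0.2879, 28.6479]), np.float64(1.0))
stand 0.62 [274. 187.  90.  61.] (array([ 0.5515, -0.0734, -2.8978]), np.float64(0.244))
mat 0.72 [381. 220. 114.  94.] (array([  0.4686,  -0.3856, -69.7254]), np.float64(0.155))
mat 0.48 [113. 209.  26.  34.] (array([  0.467 ,  -0.3893, -74.4845]), np.float64(1.0))
wipes 0.93 [179. 108.  73.  51.] (array([0.7868, 0.2103, 9.5932]), np.float64(0.036))
dish 0.85 [298. 109.  49.  49.] (array([ 0.797 , -0.1504, -4.8456]), np.float64(0.034))
bottle 0.67 [384. 216.  42.  40.] ((380.9920959472656, 214.3990478515625), (44.651641845703125, 21.399091720581055), 51.842769622802734)
pot 0.67 [274. 182.  37.  36.] ((275.0, 182.0), (36.0, 34.0), 90.0)
pot_handle 0.62 [277. 183.  36.  40.] ((274.5, 182.00001525878906), (34.64822769165039, 36.06244659423828), 45.0)
handle [ 0.55771391 -0.07681514  0.184     ] bottle0 [ 0.42537429 -0.42577054  0.029     ] cap end [ 0.51456664 -0.36549705  0.029     ]
```

View pics/t1.png

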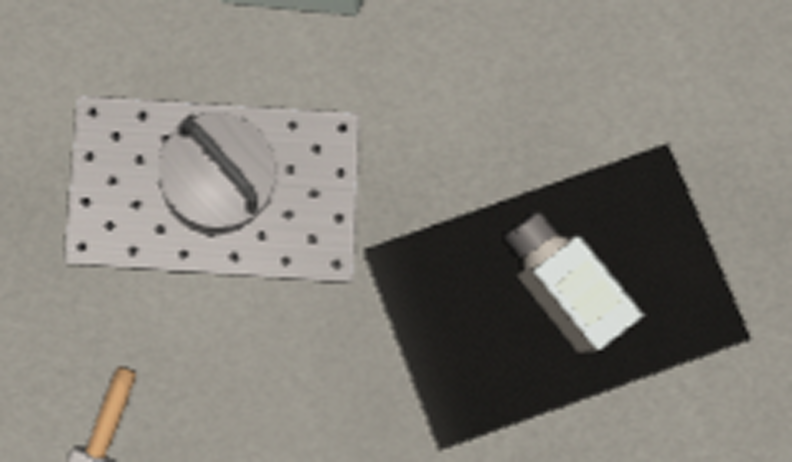

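The crop shows the pot handle bar from crop (188,125) to (253,205), the bottle's top face between (554,251) at the cap end and (621,332) at the base, and the mat corners at (365,248), (668,145), (749,338) and (440,450).

Run:
```python
from h import *
c=cam('top')
g=lambda u,v,z: ray(c,(210+u/3.3,130+v/3.3),z)
M=[g(*p,.004)[:2] for p in((365,248),(668,145),(749,338),(440,450))]
print('mat',np.round(M,3),np.mean(M,0),[np.linalg.norm(M[i]-M[i-1]) for i in range(4)])
S=[g(*p,.06)[:2] for p in((78,97),(357,113),(352,281),(66,264))]
print('stand',np.round(S,3),np.mean(S,0),[np.linalg.norm(S[i]-S[i-1]) for i in range(4)])
B=[g(*p,.054)[:2] for p in((530,265),(578,238),(643,315),(600,350))]
b=np.mean(B[2:],0);t=np.mean(B[:2],0);print('bottle base',b,'top',t,np.linalg.norm(t-b),np.degrees(np.arctan2(*(t-b)[::-1])))
h=[g(*p,.18)[:2] for p in((188,125),(253,205))];print('handle',h,np.mean(h,0),np.degrees(np.arctan2(*(h[0]-h[1])[::-1])))
mc=np.mean(M,0);mx=(M[1]-M[0])/np.linalg.norm(M[1]-M[0]);my=np.array([-mx[1],mx[0]])
print('mx',mx,[((p-mc)@mx,(p-mc)@my) for p in(b,t)])
```

```text
mat [[ 0.506 -0.216]
 [ 0.605 -0.495]
 [ 0.43  -0.558]
 [ 0.327 -0.281]] [ 0.46703108 -0.38757629] [np.float64(0.18996976967849613), np.float64(0.29613366805568825), np.float64(0.18615334740795425), np.float64(0.2962510709417349)]
stand [[ 0.629  0.045]
 [ 0.618 -0.201]
 [ 0.47  -0.196]
 [ 0.481  0.051]] [ 0.54976309 -0.07533924] [np.float64(0.14837799051534795), np.float64(0.24618829952838592), np.float64(0.14803625252717326), np.float64(0.24678789213231841)]
bottle base [ 0.43083191 -0.42629164] top [ 0.49955739 -0.37126921] 0.08803782639309159 38.681174091414775
handle [array([ 0.57930464, -0.05110042]), array([ 0.51725401, -0.10183585])] [ 0.54827933 -0.07646813] 39.27100451425158
mx [ 0.33712058 -0.94146148] [(np.float64(0.02424552127262558), np.float64(-0.047131862382279226)), (np.float64(-0.004387199396058384), np.float64(0.036119721285115675))]
```

Request:
send_rows(commands=[0, 0, -35, 80, -120, 150, 1, 0, 0, -35, 80, -120, 150, 1, 0, 0, -35, 80, -120, 150, 1, 0, 0, -35, 80, -120, 150, 1, 0, 0, -35, 80, -120, 150, 1])

```text
time_s: 2.37
ee_pos: [0.3489, 0.443, 0.3536]
orientation: [-1.589, -2.71, -0.001]
ft_force: [0.7, 1.3, 0.1]
grip_width: 0.0855
grasp_force: 0.0
```

Request:
send_rows(commands=[0, 0, -35, 140, -150, 0, 1, 0, 0, -35, 140, -150, 0, 1, 0, 0, -35, 140, -150, 0, 1, 0, 0, -35, 140, -150, 0, 1, 0, 0, -35, 140, -150, 0, 1])

```text
time_s: 2.78
ee_pos: [0.4897, 0.2922, 0.3523]
orientation: [2.331, 2.105, 0.001]
ft_force: [0.1, 0.7, -0.4]
grip_width: 0.0857
grasp_force: 0.0
```

Request:
send_rows(commands=[0, 0, -35, 60, -190, 0, 1, 0, 0, -35, 60, -190, 0, 1, 0, 0, -35, 60, -190, 0, 1, 0, 0, -35, 60, -190, 0, 1, 0, 0, -35, 60, -190, 0, 1])

```text
time_s: 3.2
ee_pos: [0.5489, 0.1007, 0.3524]
orientation: [2.858, 1.304, 0.001]
ft_force: [0.2, 0.2, 0.7]
grip_width: 0.0854
grasp_force: 0.0
```

Request:
send_rows(commands=[0, 0, -10, -30, -200, 0, 1, 0, 0, -10, -30, -200, 0, 1, 0, 0, -10, -30, -200, 0, 1, 0, 0, -10, -30, -200, 0, 1, 0, 0, -10, -30, -200, 0, 1])

```text
time_s: 3.62
ee_pos: [0.5174, -0.0986, 0.3523]
orientation: [2.957, 1.061, 0.001]
ft_force: [0.7, -0.7, -0.5]
grip_width: 0.0853
grasp_force: 0.0
```

Request:
send_rows(commands=[0, 0, -1, -40, -200, 0, 1, 0, 0, -1, -40, -200, 0, 1, 0, 0, -1, -40, -200, 0, 1, 0, 0, -1, -40, -200, 0, 1, 0, 0, -1, -40, -200, 0, 1])

```text
time_s: 4.03
ee_pos: [0.4772, -0.298, 0.3524]
orientation: [2.965, 1.036, 0.002]
ft_force: [0.8, 0.1, 0.4]
grip_width: 0.0852
grasp_force: 0.0
```

Request:
send_rows(commands=[0, 0, 0, 0, -90, -70, 1, 0, 0, 0, 0, -90, -110, 1, 0, 0, 0, 0, -90, -110, 1, 0, 0, 0, 0, -90, -110, 1, 0, 0, 0, 0, -90, -110, 1])

```text
time_s: 4.45
ee_pos: [0.4761, -0.3864, 0.2382]
orientation: [-2.964, -1.032, 0.008]
ft_force: [-0.6, 0.6, -0.1]
grip_width: 0.0854
grasp_force: 0.0
```

Run:
```python
from h import *
c,im=snap('wrist','w1.png')
print(c[0].round(3))
for k in spotter.landmark_of('wrist','bottle'): print(k, ray(c,k['position'],.029))
```

```text
[[ 0.621 -0.748 -0.233  0.535]
 [-0.784 -0.595 -0.178 -0.341]
 [-0.006  0.293 -0.956  0.411]
 [ 0.     0.     0.     1.   ]]
{'position': [257.5, 200.2], 'confidence': 0.85} [ 0.43299552 -0.42431574  0.029     ]
```

View pics/w1.png

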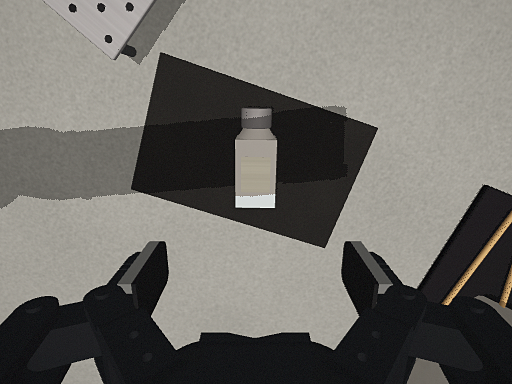

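The wrist view shows the bottle centred at column 256, cap up, with its axis parallel to the image columns and between the fingers. I'll descend and grip it.

Request:
send_rows(commands=[0, 0, 0, 4, 0, -40, 1, 0, 0, 0, 4, 0, -80, 1, 0, 0, 0, 4, 0, -120, 1, 0, 0, 0, 4, 0, -150, 1, 0, 0, 0, 4, 0, -180, 1])

```text
time_s: 4.97
ee_pos: [0.4847, -0.384, 0.0627]
orientation: [2.962, 1.042, 0.005]
ft_force: [-0.1, -1.3, 0.5]
grip_width: 0.0852
grasp_force: 0.0
```

Request:
send_rows(commands=[0, 0, 0, 0, 0, -20, 1, 0, 0, 0, 0, 0, -35, 1, 0, 0, 0, 0, 0, -45, 1, 0, 0, 0, 0, 0, -45, 0, 0, 0, 0, 0, 0, -45, 0], force=60)

```text
time_s: 5.38
ee_pos: [0.4839, -0.3852, 0.0185]
orientation: [2.963, 1.039, 0.003]
ft_force: [-0.0, 0.4, 0.5]
grip_width: 0.0637
grasp_force: 0.0
```

Request:
send_rows(commands=[0, 0, 0, 0, 0, 0, 0, 0, 0, 0, 0, 0, 0, 0, 0, 0, 0, 0, 0, 0, 0, 0, 0, 0, 0, 0, 0, 0, 0, 0, 0, 0, 0, 0, 0])

```text
time_s: 5.8
ee_pos: [0.4838, -0.3858, 0.0195]
orientation: [2.964, 1.038, 0.005]
ft_force: [-1.1, 4.2, 9.8]
grip_width: 0.0471
grasp_force: 59.7
```

Request:
send_rows(commands=[0, 0, 0, 0, -10, 40, 0, 0, 0, 0, 0, -20, 80, 0, 0, 0, 0, 0, -40, 110, 0, 0, 0, 0, 0, -40, 110, 0, 0, 0, 0, 0, -40, 110, 0])

```text
time_s: 6.22
ee_pos: [0.4828, -0.4275, 0.1298]
orientation: [2.962, 1.034, 0.004]
ft_force: [-0.2, 0.6, -2.9]
grip_width: 0.047
grasp_force: 62.0
```

Request:
send_rows(commands=[4.1, -5.1, 0, 0, 0, 0, 0, 8.1, -10.1, 0, 0, 0, 0, 0, 12.2, -15.2, 0, 0, 0, 0, 0, 16.2, -20.3, 0, 0, 0, 0, 0, 18.7, -23.4, 0, 0, 0, 0, 0])

```text
time_s: 6.63
ee_pos: [0.4805, -0.4261, 0.1262]
orientation: [-2.717, -0.945, -0.734]
ft_force: [-0.5, -0.4, -1.7]
grip_width: 0.0469
grasp_force: 62.1
```

Request:
send_rows(commands=[4.1, -5.1, 0, 0, 0, 0, 0, 8.1, -10.1, 0, 0, 0, 0, 0, 12.2, -15.2, 0, 0, 0, 0, 0, 16.2, -20.3, 0, 0, 0, 0, 0, 18.7, -23.4, 0, 0, 0, 0, 0])

```text
time_s: 7.05
ee_pos: [0.4807, -0.4254, 0.1247]
orientation: [-2.326, -0.807, -1.346]
ft_force: [-0.7, -0.7, -1.8]
grip_width: 0.0465
grasp_force: 62.3
```

Request:
send_rows(commands=[4.1, -5.1, 0, 0, 0, 0, 0, 8.1, -10.1, 0, 0, 0, 0, 0, 12.2, -15.2, 0, 0, 0, 0, 0, 16.2, -20.3, 0, 0, 0, 0, 0, 18.7, -23.4, 0, 0, 0, 0, 0])

```text
time_s: 7.47
ee_pos: [0.4811, -0.4253, 0.1249]
orientation: [-1.829, -0.633, -1.834]
ft_force: [-0.8, -0.4, -3.9]
grip_width: 0.047
grasp_force: 62.0
```

Run:
```python
from h import *
o=readout.get_obs();print(o['q'].round(2),o['ee_pos'],R.from_rotvec(o['orientation']).as_matrix().round(3),o['grip_width'],o['ft_force'])
c,im=snap('side','s1.png')
```

```text
[ 1.3   0.99 -0.11  1.47 -1.25  1.72  0.89] [ 0.48109355 -0.42529378  0.12486955] [[ 0.     0.622  0.783]
 [-0.007 -0.783  0.622]
 [ 1.    -0.006  0.004]] 0.04696975593237627 [-0.80342865 -0.38544311 -3.8508278 ]
```

View pics/s1.png

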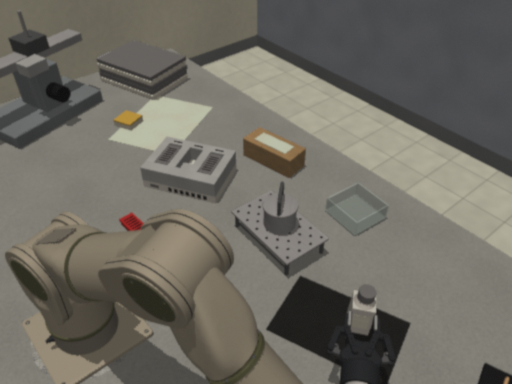

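The side view shows the bottle upright in the gripper at (365,305), cap up. I'll move it over the mat's far half and lower it.

Request:
send_rows(commands=[0, 0, 0, 14, -17, -10, 0, 0, 0, 0, 27, -34, -20, 0, 0, 0, 0, 27, -34, -35, 0, 0, 0, 0, 27, -34, -45, 0, 0, 0, 0, 27, -34, -50, 0])

```text
time_s: 7.93
ee_pos: [0.5095, -0.4579, 0.0748]
orientation: [-1.835, -0.641, -1.825]
ft_force: [-0.0, 0.2, -1.9]
grip_width: 0.0471
grasp_force: 62.1
```

Request:
send_rows(commands=[0, 0, 0, 0, 0, -2, 0, 0, 0, 0, 0, 0, -4, 0, 0, 0, 0, 0, 0, -5, 0, 0, 0, 0, 0, 0, -5, 0, 0, 0, 0, 0, 0, -5, 0])

```text
time_s: 8.35
ee_pos: [0.5093, -0.4597, 0.0726]
orientation: [-1.835, -0.643, -1.83]
ft_force: [0.2, 0.3, -1.8]
grip_width: 0.0471
grasp_force: 62.1
```

Request:
send_rows(commands=[0, 0, 0, 0, 0, -1, 0, 0, 0, 0, 0, 0, -2, 0, 0, 0, 0, 0, 0, -3, 0, 0, 0, 0, 0, 0, -3, 0, 0, 0, 0, 0, 0, -3, 0])

```text
time_s: 8.77
ee_pos: [0.509, -0.46, 0.0706]
orientation: [-1.833, -0.643, -1.832]
ft_force: [-5.7, -0.1, 5.8]
grip_width: 0.047
grasp_force: 63.0
```

Run:
```python
from h import *
o=readout.get_obs();print(o['ee_pos'],o['ft_force'])
c,im=snap('side')
i=cv2.resize(im[260:384,290:430],None,fx=4,fy=4,interpolation=cv2.INTER_CUBIC); cv2.imwrite('pics/s2.png',i[...,::-1])
```

```text
[ 0.50903043 -0.46002681  0.07057817] [-5.73633064 -0.14673217  5.788973  ]
```

View pics/s2.png

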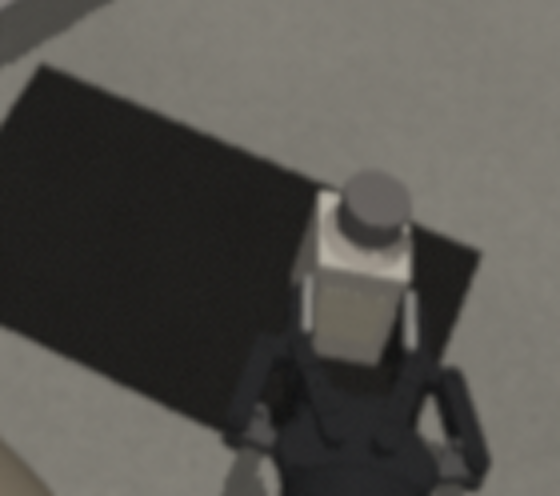

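Contact shows at 5.8 N with the bottle upright on the mat. I'll release it and back straight out.

Request:
send_rows(commands=[0, 0, 0, 0, 0, 0, 0.7, 0, 0, 0, 0, 0, 0, 0.9, 0, 0, 0, 0, 0, 0, 1, 0, 0, 0, 0, 0, 0, 1, 0, 0, 0, 0, 0, 0, 1])

```text
time_s: 9.23
ee_pos: [0.5094, -0.4594, 0.0688]
orientation: [-1.835, -0.642, -1.829]
ft_force: [-0.1, 0.3, 0.0]
grip_width: 0.0855
grasp_force: 0.0
```

Request:
send_rows(commands=[0, 0, 0, -12, -9, 0, 1, 0, 0, 0, -28, -22, 0, 1, 0, 0, 0, -50, -40, 0, 1, 0, 0, 0, -75, -60, 5, 1, 0, 0, 0, -95, -75, 20, 1])

```text
time_s: 9.65
ee_pos: [0.4114, -0.5354, 0.0866]
orientation: [-1.836, -0.637, -1.827]
ft_force: [-0.4, -1.0, -0.8]
grip_width: 0.0858
grasp_force: 0.0
```

Request:
send_rows(commands=[0, 0, 0, 0, 0, 40, 1, 0, 0, 0, 0, 0, 80, 1, 0, 0, 0, 0, 0, 120, 1, 0, 0, 0, 0, 0, 160, 1, 0, 0, 0, 0, 0, 200, 1])

```text
time_s: 10.07
ee_pos: [0.4134, -0.5348, 0.2907]
orientation: [-1.836, -0.641, -1.829]
ft_force: [0.1, -0.1, 0.4]
grip_width: 0.0852
grasp_force: 0.0
```

Run:
```python
from h import *
c,im=snap('side')
cv2.imwrite('pics/s3.png',im[...,::-1])
r=spotter.landmark_of('side','bottle')
for k in r: print(k['confidence'],ray(c,k['position'],.004))
c,im=snap('top')
for t,z in(('bottle',.004),('pot_handle',.184),('pot',.06)):
    for k in spotter.landmark_of('top',t): print(t,k['position'],k['confidence'],ray(c,k['position'],z))
```

```text
0.57 [ 0.50167885 -0.47002451  0.004     ]
bottle [408.0, 208.7] 0.68 [ 0.49925915 -0.47662999  0.004     ]
bottle [144.2, 199.4] 0.55 [0.51421987 0.31725581 0.004     ]
pot_handle [277.3, 177.6] 0.83 [ 0.55358527 -0.07761266  0.184     ]
pot [274.7, 185.6] 0.85 [ 0.55357824 -0.0758467   0.06      ]
```

View pics/s3.png

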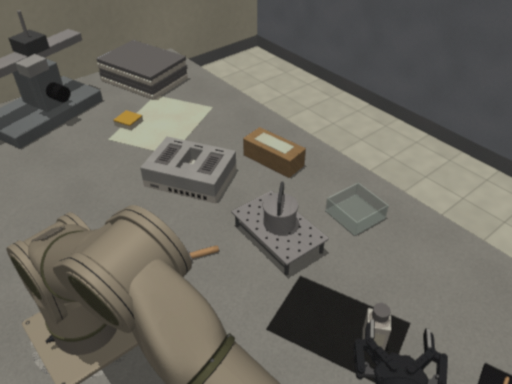

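The side view shows the bottle standing upright on the mat at (381,325), and the fit puts it at about (0.50,-0.47). Next is the pot, whose closing line matches the present one.

Request:
send_rows(commands=[-4.1, 5.1, 0, 0, 20, 10, 1, -8.1, 10.1, 0, 0, 40, 20, 1, -12.2, 15.2, 0, 10, 70, 30, 1, -16.2, 20.3, 0, 20, 100, 30, 1, -18.7, 23.4, 0, 30, 120, 30, 1])

```text
time_s: 10.78
ee_pos: [0.4447, -0.413, 0.3202]
orientation: [-2.335, -0.82, -1.338]
ft_force: [0.7, -0.3, 0.9]
grip_width: 0.0852
grasp_force: 0.0
```

Request:
send_rows(commands=[-4.1, 5.1, 0, 10, 30, 0, 1, -8.1, 10.1, 0, 20, 70, 0, 1, -12.2, 15.2, 0, 30, 100, 0, 1, -16.2, 20.3, 0, 40, 130, 0, 1, -18.7, 23.4, 0, 50, 160, 0, 1])

```text
time_s: 11.2
ee_pos: [0.4953, -0.2525, 0.3198]
orientation: [-2.722, -0.956, -0.722]
ft_force: [1.4, -0.7, 0.1]
grip_width: 0.0854
grasp_force: 0.0
```

Request:
send_rows(commands=[-4.1, 5.1, 0, 15, 35, 0, 1, -8.1, 10.1, 0, 30, 70, 0, 1, -12.2, 15.2, 0, 45, 100, 0, 1, -16.2, 20.3, 0, 50, 130, 0, 1, -18.7, 23.4, 0, 55, 160, 0, 1])

```text
time_s: 11.62
ee_pos: [0.5501, -0.0918, 0.3185]
orientation: [2.962, 1.039, -0.008]
ft_force: [0.3, -0.0, -0.3]
grip_width: 0.0854
grasp_force: 0.0
```

Run:
```python
from h import *
o=readout.get_obs();print(o['ee_pos'],R.from_rotvec(o['orientation']).as_matrix().round(3))
c,im=snap('wrist','w2.png')
for k in spotter.landmark_of('wrist','pot_handle'): print(k, ray(c,k['position'],.184))
r=spotter.landmark_of('wrist','pot')
for k in r: print(k,ray(c,k['position'],.06))
```

```text
[ 0.55014155 -0.09184098  0.31850286] [[ 0.781  0.625 -0.004]
 [ 0.625 -0.781 -0.004]
 [-0.006  0.001 -1.   ]]
{'position': [242.9, 158.9], 'confidence': 0.66} [ 0.55350057 -0.07374595  0.184     ]
{'position': [388.4, 43.9], 'confidence': 0.18} [ 0.72474898 -0.11277948  0.184     ]
{'position': [247.4, 139.3], 'confidence': 0.62} [ 0.55767017 -0.07284155  0.06      ]
{'position': [386.6, 41.3], 'confidence': 0.46} [ 0.77226138 -0.13612772  0.06      ]
```

View pics/w2.png

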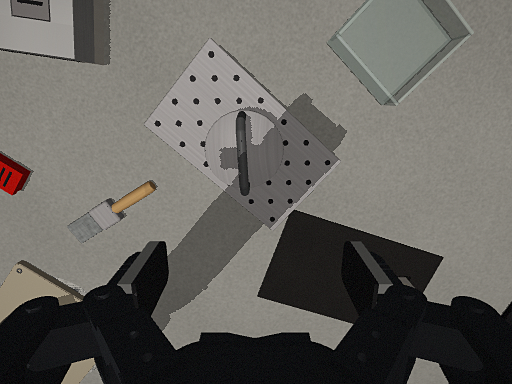

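The wrist view shows the bar running nearly vertical from (241,115) to (244,192), so it is aligned with the closing line. I'll descend on it.

Request:
send_rows(commands=[0, 0, 0, 2, 17, -30, 1, 0, 0, 0, 2, 17, -60, 1, 0, 0, 0, 2, 17, -90, 1, 0, 0, 0, 2, 17, -120, 1, 0, 0, 0, 2, 17, -140, 1])

```text
time_s: 12.18
ee_pos: [0.5492, -0.0793, 0.1747]
orientation: [-2.964, -1.033, 0.007]
ft_force: [-0.5, -0.5, -0.2]
grip_width: 0.0855
grasp_force: 0.0
```

Request:
send_rows(commands=[0, 0, 0, 0, 0, -10, 1, 0, 0, 0, 0, 0, -13, 0.5, 0, 0, 0, 0, 0, -13, 0.2, 0, 0, 0, 0, 0, -13, 0, 0, 0, 0, 0, 0, -13, 0], force=80)

```text
time_s: 12.6
ee_pos: [0.5522, -0.0778, 0.1674]
orientation: [2.964, 1.037, 0.003]
ft_force: [-0.6, -0.3, -0.0]
grip_width: 0.0387
grasp_force: 0.0
```

Request:
send_rows(commands=[0, 0, 0, 0, 0, 0, 0, 0, 0, 0, 0, 0, 0, 0, 0, 0, 0, 0, 0, 0, 0, 0, 0, 0, 0, 0, 0, 0, 0, 0, 0, 0, 0, 0, 0])

```text
time_s: 13.02
ee_pos: [0.5514, -0.0775, 0.1661]
orientation: [2.965, 1.038, 0.0]
ft_force: [0.8, 0.6, -0.0]
grip_width: -0.0001
grasp_force: 0.0
```

Request:
send_rows(commands=[0, 0, 0, 0, 0, 0, 0, 0, 0, 0, 0, 0, 5, 0, 0, 0, 0, 0, 0, 15, 0, 0, 0, 0, 0, 0, 30, 0, 0, 0, 0, 0, 0, 30, 0])

```text
time_s: 13.43
ee_pos: [0.5528, -0.0775, 0.1995]
orientation: [2.963, 1.037, 0.006]
ft_force: [0.1, 0.5, 0.9]
grip_width: 0.0
grasp_force: 0.0
```

Request:
send_rows(commands=[0, 0, 0, 0, 0, 40, 0.3, 0, 0, 0, 0, 0, 80, 1, 0, 0, 0, 0, 0, 120, 1, 0, 0, 0, 0, 0, 120, 1, 0, 0, 0, 0, 0, 120, 1])

```text
time_s: 13.85
ee_pos: [0.5524, -0.0773, 0.3188]
orientation: [2.963, 1.037, 0.007]
ft_force: [0.1, 0.3, -0.3]
grip_width: 0.0605
grasp_force: 0.0
```

Run:
```python
from h import *
o=readout.get_obs();print(o['ee_pos'])
c,im=snap('wrist','w3.png')
for k in spotter.landmark_of('wrist','pot_handle'): print(k, ray(c,k['position'],.184))
r=spotter.landmark_of('wrist','pot')
for k in r: print(k,ray(c,k['position'],.06))
c,im=snap('side')
for k in spotter.landmark_of('side','pot_handle'): print(k, ray(c,k['position'],.184))
```

```text
[ 0.55244558 -0.07734432  0.3187632 ]
{'position': [251.4, 168.6], 'confidence': 0.6} [ 0.55436554 -0.07223157  0.184     ]
{'position': [253.2, 148.3], 'confidence': 0.85} [ 0.55726207 -0.07213472  0.06      ]
{'position': [395.2, 294.3], 'confidence': 0.2} [ 0.51330026 -0.41458173  0.06      ]
{'position': [280.7, 192.4], 'confidence': 0.78} [ 0.54488059 -0.0829885   0.184     ]
```

View pics/w3.png

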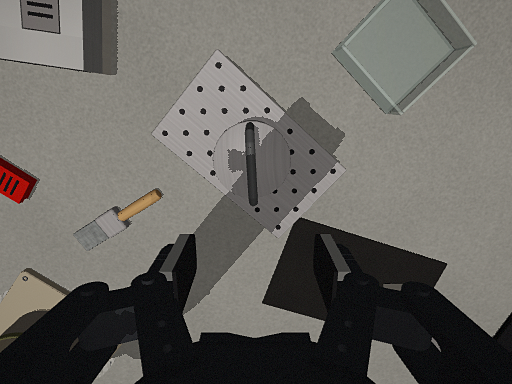

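Run:
```python
from h import *
cs=[(cam('wrist'),(251.4,162)),(cam('side'),(280.7,192.4)),(cam('top'),(277,178.5))]
def tri(L):
    A=np.zeros((3,3));b=np.zeros(3)
    for (C,f,cx,cy),p in L:
        d=C[:3,:3]@[(p[0]-cx)/f,(p[1]-cy)/f,1];d/=np.linalg.norm(d);M=np.eye(3)-np.outer(d,d);A+=M;b+=M@C[:3,3]
    return np.linalg.solve(A,b)
print(tri(cs),tri(cs[:2]),tri(cs[1:]))
for c,p in cs: print([ray(c,p,z).round(3) for z in(.12,.15,.184)])
c=cs[0][0]; o=readout.get_obs()
for z in (.16,.184): print(proj(c,[.5524,-.0773,z]))
for u in((250,122),(253,205)): print(ray(c,u,.184))
```

```text
[ 0.55482778 -0.07299341  0.17060301] [ 0.55618802 -0.06987737  0.16896193] [ 0.55203969 -0.07673887  0.17599361]
[array([ 0.547, -0.075,  0.12 ]), array([ 0.552, -0.071,  0.15 ]), array([ 0.558, -0.067,  0.184])]
[array([ 0.596, -0.03 ,  0.12 ]), array([ 0.572, -0.055,  0.15 ]), array([ 0.545, -0.083,  0.184])]
[array([ 0.563, -0.08 ,  0.12 ]), array([ 0.558, -0.078,  0.15 ]), array([ 0.551, -0.077,  0.184])]
[255.42931933 166.94132995]
[255.44285303 171.96358274]
[ 0.58892075 -0.04116644  0.184     ]
[ 0.52209158 -0.09814667  0.184     ]
```

Request:
send_rows(commands=[0, 0, 0, 1, 4, -40, 1, 0, 0, 0, 1, 4, -80, 1, 0, 0, 0, 1, 4, -110, 1, 0, 0, 0, 1, 4, -140, 1, 0, 0, 0, 1, 4, -155, 1])

```text
time_s: 14.52
ee_pos: [0.5499, -0.0734, 0.1562]
orientation: [-2.963, -1.037, 0.008]
ft_force: [0.4, -0.8, -0.2]
grip_width: 0.0855
grasp_force: 0.0
```

Request:
send_rows(commands=[0, 0, 0, 0, 0, -5, 1, 0, 0, 0, 0, 0, -10, 1, 0, 0, 0, 0, 0, -13, 1, 0, 0, 0, 0, 0, -13, 0.5, 0, 0, 0, 0, 0, -13, 0.3], force=80)

```text
time_s: 14.93
ee_pos: [0.5529, -0.0736, 0.1489]
orientation: [2.965, 1.037, 0.002]
ft_force: [-0.0, -0.5, 0.3]
grip_width: 0.0641
grasp_force: 0.0
```

Run:
```python
from h import *
o=readout.get_obs();print(o['ee_pos'],o['grip_width'],o['ft_force'])
c,im=snap('side'); _,w=snap('wrist')
i=cv2.resize(im[150:280,220:350],(520,520),interpolation=cv2.INTER_CUBIC)
w=cv2.resize(w[110:384,150:362],(402,520))
cv2.imwrite('pics/g1.png',np.hstack([i,w])[:,:800,::-1])
```

```text
[ 0.55288666 -0.07356994  0.14887877] 0.06408390550250388 [-0.01402879 -0.4708701   0.33226339]
```

View pics/g1.png

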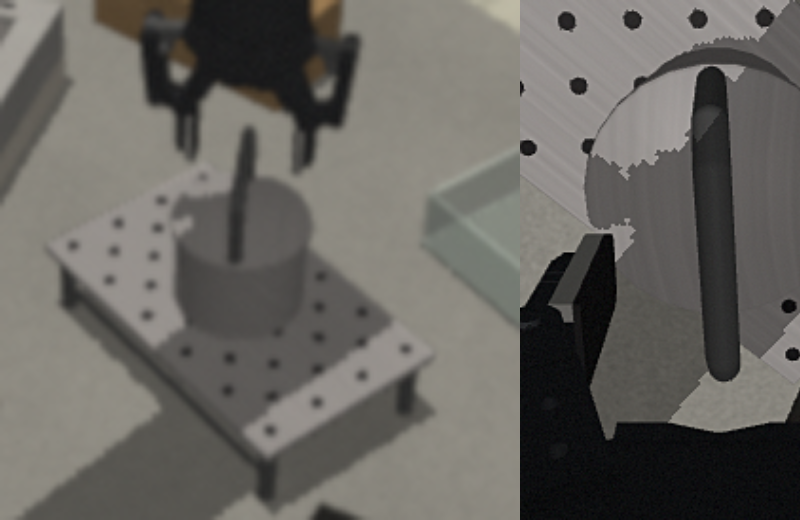

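Run:
```python
from h import *
c=cam('wrist');p=readout.get_obs()['ee_pos']
print(p)
d=np.array([.781,.625,0])
for nm,q in(('tcp',p),('grasp',p+[0,0,.019])): print(nm,proj(c,q),((proj(c,q)-[150,110])*1.9).round())
for h in(.17,.184):
  for u in((710,68),(722,375),(712,115)):
    print(h,u,ray(c,((u[0]-520)/1.9+150,u[1]/1.9+110),h).round(4))
s=cam('side')
for nm,q in(('tcp',p),('grasp',p+[0,0,.019])): print('side',nm,(proj(s,q)-[220,150])*4)
```

```text
[ 0.55288026 -0.07354395  0.14886752]
tcp [254.3430065  223.08168241] [198. 215.]
grasp [254.33411664 236.40728898] [198. 240.]
0.17 (710, 68) [ 0.5919 -0.0396  0.17  ]
0.17 (722, 375) [ 0.5177 -0.1031  0.17  ]
0.17 (712, 115) [ 0.5821 -0.0481  0.17  ]
0.184 (710, 68) [ 0.5936 -0.0385  0.184 ]
0.184 (722, 375) [ 0.5263 -0.0961  0.184 ]
0.184 (712, 115) [ 0.5847 -0.0462  0.184 ]
side tcp [240.41932074 196.98609113]
side grasp [241.33646225 175.63412161]
```

Request:
send_rows(commands=[0, 0, 0, 0, 0, 0, 0, 0, 0, 0, 0, 0, 0, 0, 0, 0, 0, 0, 0, 0, 0, 0, 0, 0, 0, 0, 0, 0, 0, 0, 0, 0, 0, 0, 0], force=80)

```text
time_s: 15.45
ee_pos: [0.5527, -0.0735, 0.1484]
orientation: [2.965, 1.038, 0.001]
ft_force: [-0.4, 0.4, 4.8]
grip_width: 0.0062
grasp_force: 78.1
```

Request:
send_rows(commands=[0, 0, 0, 0, 0, 0, 0, 0, 0, 0, 0, 0, 0, 0, 0, 0, 0, 0, 0, 0, 0, 0, 0, 0, 0, 0, 0, 0, 0, 0, 0, 0, 0, 0, 0])

```text
time_s: 15.87
ee_pos: [0.5527, -0.0735, 0.1485]
orientation: [2.965, 1.038, 0.001]
ft_force: [-0.6, 0.4, 4.3]
grip_width: 0.0065
grasp_force: 78.2
```

Request:
send_rows(commands=[0, 0, 0, 0, 0, 5, 0, 0, 0, 0, 0, 0, 15, 0, 0, 0, 0, 0, 0, 30, 0, 0, 0, 0, 0, 0, 45, 0, 0, 0, 0, 0, 0, 50, 0])

```text
time_s: 16.28
ee_pos: [0.5529, -0.0735, 0.2001]
orientation: [2.964, 1.037, 0.003]
ft_force: [0.2, 0.5, -3.5]
grip_width: 0.0063
grasp_force: 78.4
```

Request:
send_rows(commands=[0, 0, 0, -8, -20, 0, 0, 0, 0, 0, -22, -50, 0, 0, 0, 0, 0, -35, -80, 0, 0, 0, 0, 0, -48, -110, 0, 0, 0, 0, 0, -60, -140, 0, 0])

```text
time_s: 16.7
ee_pos: [0.491, -0.2147, 0.1976]
orientation: [-2.965, -1.038, 0.001]
ft_force: [0.1, -0.3, -5.3]
grip_width: 0.0067
grasp_force: 78.2
```

Request:
send_rows(commands=[0, 0, 0, -13, -28, 0, 0, 0, 0, 0, -25, -55, 0, 0, 0, 0, 0, -38, -83, 0, 0, 0, 0, 0, -48, -103, 0, 0, 0, 0, 0, -50, -108, 0, 0])

```text
time_s: 17.12
ee_pos: [0.439, -0.326, 0.1973]
orientation: [2.968, 1.028, -0.004]
ft_force: [-1.1, -0.0, -4.4]
grip_width: 0.0063
grasp_force: 78.2
```

Run:
```python
from h import *
o=readout.get_obs();print(o['ee_pos'],o['grip_width'],o['ft_force'])
c,im=snap('side')
for k in spotter.landmark_of('side','bottle'): print(k['confidence'],ray(c,k['position'],.004))
i=cv2.resize(im[190:384,250:450],(600,582),interpolation=cv2.INTER_CUBIC)
cv2.imwrite('pics/g2.png',i[...,::-1])
```

```text
[ 0.43902187 -0.32603797  0.19730728] 0.006300330819868104 [-1.08848615 -0.03567968 -4.43752482]
0.66 [ 0.49834132 -0.47066652  0.004     ]
```

View pics/g2.png

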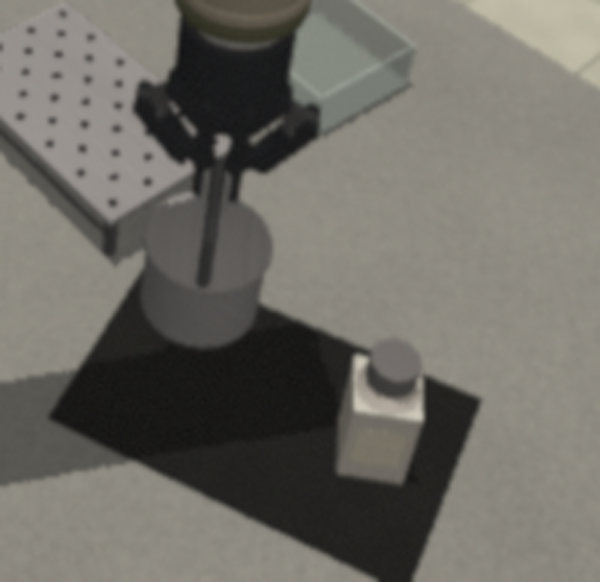

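The side view shows the pot hanging upright above the mat's near-stand half, with the bottle standing at crop (385,420). I'll lower it.

Request:
send_rows(commands=[0, 0, 0, 0, 0, -25, 0, 0, 0, 0, 0, 0, -55, 0, 0, 0, 0, 0, 0, -80, 0, 0, 0, 0, 0, 0, -95, 0, 0, 0, 0, 0, 0, -100, 0])

```text
time_s: 17.63
ee_pos: [0.4416, -0.3187, 0.0949]
orientation: [-2.96, -1.04, 0.003]
ft_force: [-0.5, -0.1, -5.5]
grip_width: 0.0062
grasp_force: 78.2
```

Request:
send_rows(commands=[0, 0, 0, 0, 0, -2, 0, 0, 0, 0, 0, 0, -4, 0, 0, 0, 0, 0, 0, -6, 0, 0, 0, 0, 0, 0, -6, 0, 0, 0, 0, 0, 0, -6, 0])

```text
time_s: 18.05
ee_pos: [0.4428, -0.3217, 0.0928]
orientation: [2.964, 1.037, 0.001]
ft_force: [0.5, -0.6, -4.8]
grip_width: 0.0066
grasp_force: 78.5
```

Request:
send_rows(commands=[0, 0, 0, 0, 0, -1, 0, 0, 0, 0, 0, 0, -2, 0, 0, 0, 0, 0, 0, -2, 0, 0, 0, 0, 0, 0, -2, 0, 0, 0, 0, 0, 0, -2, 0])

```text
time_s: 18.47
ee_pos: [0.4434, -0.3224, 0.0924]
orientation: [2.963, 1.036, 0.003]
ft_force: [-4.2, 1.4, 12.1]
grip_width: 0.0064
grasp_force: 80.3
```

Request:
send_rows(commands=[0, 0, 0, 0, 0, 0, 0.3, 0, 0, 0, 0, 0, 0, 0.7, 0, 0, 0, 0, 0, 0, 1, 0, 0, 0, 0, 0, 5, 1, 0, 0, 0, 0, 0, 20, 1])

```text
time_s: 18.88
ee_pos: [0.4412, -0.3208, 0.1085]
orientation: [-2.963, -1.037, 0.003]
ft_force: [-0.5, -0.0, 0.2]
grip_width: 0.0664
grasp_force: 0.0
```

Request:
send_rows(commands=[0, 0, 0, 0, 0, 40, 1, 0, 0, 0, 0, 0, 80, 1, 0, 0, 0, 0, 0, 120, 1, 0, 0, 0, 0, 0, 160, 1, 0, 0, 0, 0, 0, 200, 1])

```text
time_s: 19.3
ee_pos: [0.442, -0.3212, 0.3125]
orientation: [2.965, 1.038, 0.001]
ft_force: [1.5, -0.5, -0.0]
grip_width: 0.0847
grasp_force: 0.0
```

Request:
send_rows(commands=[0, 0, -4, 10, 40, 0, 0, 0, 0, -8, 20, 80, 0, 0, 0, 0, -8, 30, 120, 0, 0, 0, 0, -8, 40, 160, 0, 0, 0, 0, -8, 50, 200, 0, 0])

```text
time_s: 19.72
ee_pos: [0.4924, -0.1195, 0.3106]
orientation: [3.03, 0.828, 0.001]
ft_force: [2.1, -0.3, 0.0]
grip_width: 0.0254
grasp_force: 0.0
```

Request:
send_rows(commands=[0, 0, 0, 10, 40, 0, 0, 0, 0, 0, 10, 80, 0, 0, 0, 0, 0, 10, 120, 0, 0, 0, 0, 0, 10, 160, 0, 0, 0, 0, 0, 10, 200, 0, 0])

```text
time_s: 20.13
ee_pos: [0.5019, 0.0805, 0.3105]
orientation: [3.03, 0.828, 0.001]
ft_force: [1.6, -0.6, 0.4]
grip_width: 0.0
grasp_force: 0.0
```

Request:
send_rows(commands=[0, 0, 0, -10, 40, 10, 0, 0, 0, 0, -30, 80, 20, 0, 0, 0, 0, -50, 120, 30, 0, 0, 0, 0, -70, 160, 30, 0, 0, 0, 0, -70, 180, 30, 0])

```text
time_s: 20.55
ee_pos: [0.4295, 0.262, 0.3418]
orientation: [3.029, 0.833, 0.004]
ft_force: [0.2, -0.5, 0.5]
grip_width: -0.0
grasp_force: 0.0
```

Run:
```python
from h import *
c,im=snap('wrist','w4.png'); o=readout.get_obs()
print(o['ee_pos'],o['q'].round(2))
for t,z in(('block0_lift',.078),('block0_press',.078),('well0',.078),('block0',.056)):
    for k in spotter.landmark_of('wrist',t): print(t,np.round(k['position']),round(k['confidence'],2), ray(c,k['position'],z).round(4))
s,_=snap('top')
for t,z in(('bottle',.004),('pot',.004)):
    for k in spotter.landmark_of('top',t): print(t,k['confidence'],ray(s,k['position'],z))
```

```text
[0.42805775 0.26701088 0.3413238 ] [ 0.14  0.08 -0.84  1.49  0.06  1.59 -1.72]
block0_lift [302. 120.] 0.59 [0.5039 0.2267 0.078 ]
block0_press [199. 225.] 0.88 [0.2851 0.2779 0.078 ]
block0_press [305.  40.] 0.84 [0.5934 0.2817 0.078 ]
well0 [253.  75.] 0.55 [0.5196 0.3185 0.078 ]
block0 [227. 233.] 0.79 [0.2852 0.2291 0.056 ]
block0 [299.  81.] 0.73 [0.5484 0.2576 0.056 ]
block0 [201.  77.] 0.68 [0.4802 0.3824 0.056 ]
bottle 0.82 [ 0.49765871 -0.47061959  0.004     ]
pot 0.84 [ 0.44528368 -0.31819728  0.004     ]
pot 0.71 [0.56036752 0.27921977 0.004     ]
```

View pics/w4.png

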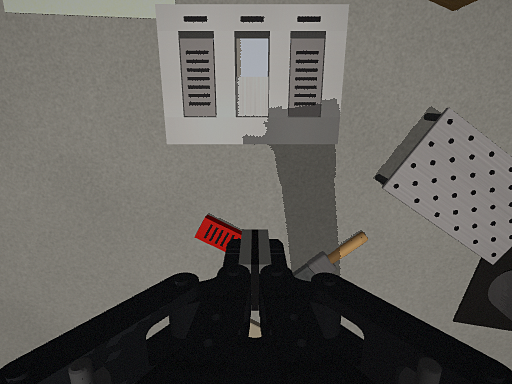

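The wrist view shows the deck with wells at columns 180–216 (block), 235–270 (empty) and 290–325 (block), rows 30–117, with the black bars at row 18. The plate is aligned with the tool.

Run:
```python
from h import *
c=cam('wrist'); im=cv2.imread('pics/w4.png')
g=lambda u,v:ray(c,(u,v),.078)[:2]
D=[g(*p) for p in((157,4),(347.5,4),(339,143.5),(166.5,143.5))]
print('deck',np.round(D,4),np.mean(D,0),[np.linalg.norm(D[i]-D[i-1]) for i in range(4)])
W={n:[g(u,v) for u,v in q] for n,q in dict(L=((179,30.5),(214.5,30.5),(216.5,117),(183,117)),M=((234.5,30),(270,30),(269,117),(235.5,117)),R=((290,30),(326,30),(323,117),(289,117))).items()}
for n,q in W.items():
    q=np.array(q); f=(q[0]+q[1])/2; b=(q[2]+q[3])/2; print(n,'far',f,'near',b,np.linalg.norm(f-b),np.degrees(np.arctan2(*(f-b)[::-1])),np.linalg.norm(q[0]-q[1]))
gray=cv2.cvtColor(im,cv2.COLOR_BGR2GRAY)
for col in (185,197,210,295,307,320): print(col,gray[24:50,col],gray[100:124,col])
for row in(60,34,110): print(row,gray[row,170:225],gray[row,282:334])
```

```text
deck [[0.5344 0.462 ]
 [0.6581 0.2514]
 [0.5062 0.1576]
 [0.3788 0.3742]] [0.51936581 0.3113173 ] [np.float64(0.1786270568376713), np.float64(0.2442910181160207), np.float64(0.17858045250901503), np.float64(0.2512380946142356)]
L far [0.53297605 0.40405223] near [0.43675687 0.34976233] 0.11047860698178952 29.433064584221494 0.046590879114269165
M far [0.57039017 0.34156038] near [0.47454148 0.28549812] 0.11104029282358811 30.323525907175895 0.0465613269799983
R far [0.60743785 0.27852795] near [0.51321785 0.2197172 ] 0.11106805372894792 31.971806170434558 0.047207819739576364
185 [160 159 160 160 160 164 178  44  55  58  59  56  54  53  87 124 118 116
 115 116 117 117 117 117 118 118] [125 123 123 122 124 124 124 123 124 124 124 124 124 125 125 129  34 151
 173 167 167 167 167 167]
197 [162 162 162 161 163 166 180  44  53  58  58  59  56  52  89 123 119 118
 117 116 118 119 118 119 118 125] [124 137  33  34  30  49 131 125 124 124 123 122 121 123 125 127  57 150
 175 169 167 167 167 168]
210 [162 161 161 163 163 168 182  40  53  54  59  57  56  53  91 124 120 119
 120 119 120 120 120
[... 1363 characters left out ...]
8 179 168 165 165 165 163 165 164 164 165
 165] [162 162 162 162 162 162 164 174  88  52  56  60  59  55  60  59  58  57
  61  59  61  62  57  59  60  57  59  59  59  59  55  59  61  57  59  59
  55  57  61  58  60  59  45  38 171 162 158 155 157 156 156 157]
110 [168 168 166 168 167 169 169 167 168 168 168 171 181  82  83 124 122 122
 122 122 121 122 122 123 122 125 123 123 122 122 123 125 124 124 122 123
 124 123 123 124 124 125 126 126 131  71 120 178 173 171 171 172 171 171
 171] [100 102 101 102 103 111  44  68  68  68  66  67  71  68  70  69  67  68
  70  69  69  71  68  69  69  69  66  70  70  71  68  69  69  66  68  68
  67  69  48  92 105 103 103 102 102 104 103 103 102 101 102 102]
```

Request:
send_rows(commands=[0, 0, 0, 40, 0, -40, 0, 0, 0, 0, 80, 0, -80, 0, 0, 0, 0, 120, 0, -120, 0, 0, 0, 0, 163, 1, -150, 0, 0, 0, 0, 163, 1, -180, 0])

```text
time_s: 21.37
ee_pos: [0.579, 0.2574, 0.1892]
orientation: [3.031, 0.823, 0.003]
ft_force: [0.5, 0.1, 1.7]
grip_width: 0.0001
grasp_force: 0.0
```

Request:
send_rows(commands=[0, 0, 0, 0, 0, -20, 0, 0, 0, 0, 0, 0, -40, 0, 0, 0, 0, 0, 0, -50, 0, 0, 0, 0, 0, 0, -50, 0, 0, 0, 0, 0, 0, -50, 0])

```text
time_s: 21.78
ee_pos: [0.5759, 0.2587, 0.1407]
orientation: [3.03, 0.827, 0.0]
ft_force: [0.1, 0.0, -0.0]
grip_width: 0.0003
grasp_force: 0.0
```

Run:
```python
from h import *
o=readout.get_obs();print(o['ee_pos'],o['q'].round(2),R.from_rotvec(o['orientation']).as_matrix().round(3))
c,im=snap('wrist'); _,s=snap('side')
w=cv2.resize(im[60:330,140:380],(480,540)); i=cv2.resize(s[100:205,140:202],(318,540),interpolation=cv2.INTER_CUBIC)
i=cv2.resize(s[90:210,150:250],(320,384),interpolation=cv2.INTER_CUBIC); i=cv2.copyMakeBorder(i,0,156,0,0,cv2.BORDER_CONSTANT)
cv2.imwrite('pics/p1.png',np.hstack([w,i])[...,::-1])
p=o['ee_pos'];print((proj(c,p)-[140,60])*2)
```

```text
[0.57588609 0.25872512 0.14073126] [ 0.06  0.49 -0.74  1.49  0.34  1.29 -1.76] [[ 0.861  0.508  0.   ]
 [ 0.508 -0.861 -0.   ]
 [ 0.     0.    -1.   ]]
[228.84229429 326.18425817]
```

View pics/p1.png

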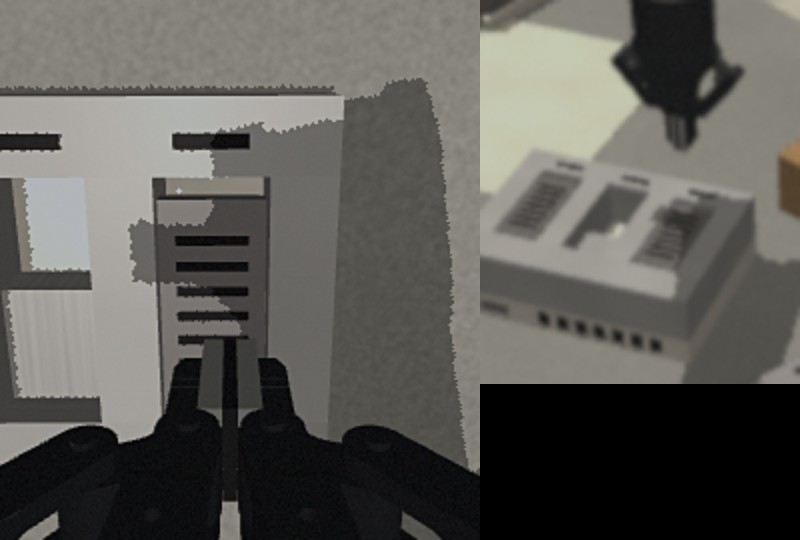

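Request:
send_rows(commands=[0, 0, 0, 15.5, 9, 0, 0, 0, 0, 0, 15.5, 9, -15, 0, 0, 0, 0, 15.5, 9, -30, 0, 0, 0, 0, 15.5, 9, -45, 0, 0, 0, 0, 15.5, 9, -54, 0])

```text
time_s: 22.3
ee_pos: [0.5914, 0.2681, 0.0861]
orientation: [3.03, 0.828, 0.001]
ft_force: [0.4, -0.7, 0.3]
grip_width: 0.0001
grasp_force: 0.0
```

Request:
send_rows(commands=[0, 0, 0, 0, 0, -3, 0, 0, 0, 0, 0, 0, -6, 0, 0, 0, 0, 0, 0, -9, 0, 0, 0, 0, 0, 0, -12, 0, 0, 0, 0, 0, 0, -14, 0])

```text
time_s: 22.72
ee_pos: [0.5914, 0.2684, 0.0725]
orientation: [3.03, 0.828, 0.001]
ft_force: [0.6, -0.7, 0.0]
grip_width: -0.0002
grasp_force: 0.0
```

Request:
send_rows(commands=[0, 0, 0, 0, 0, -3, 0, 0, 0, 0, 0, 0, -6, 0, 0, 0, 0, 0, 0, -9, 0, 0, 0, 0, 0, 0, -12, 0, 0, 0, 0, 0, 0, -12, 0])

```text
time_s: 23.13
ee_pos: [0.5908, 0.2681, 0.0594]
orientation: [3.03, 0.828, -0.001]
ft_force: [-0.9, -0.5, -0.3]
grip_width: 0.0001
grasp_force: 0.0
```

Run:
```python
from h import *
o=readout.get_obs();print(o['ee_pos'],o['ft_force'])
c,im=snap('wrist'); _,s=snap('side')
w=cv2.resize(im[60:330,140:380],(480,540))
i=cv2.resize(s[90:210,150:250],(320,384),interpolation=cv2.INTER_CUBIC); i=cv2.copyMakeBorder(i,0,156,0,0,cv2.BORDER_CONSTANT)
cv2.imwrite('pics/p2.png',np.hstack([w,i])[...,::-1])
```

```text
[0.59081841 0.26805124 0.0593502 ] [-0.94630577 -0.48228698 -0.25387915]
```

View pics/p2.png

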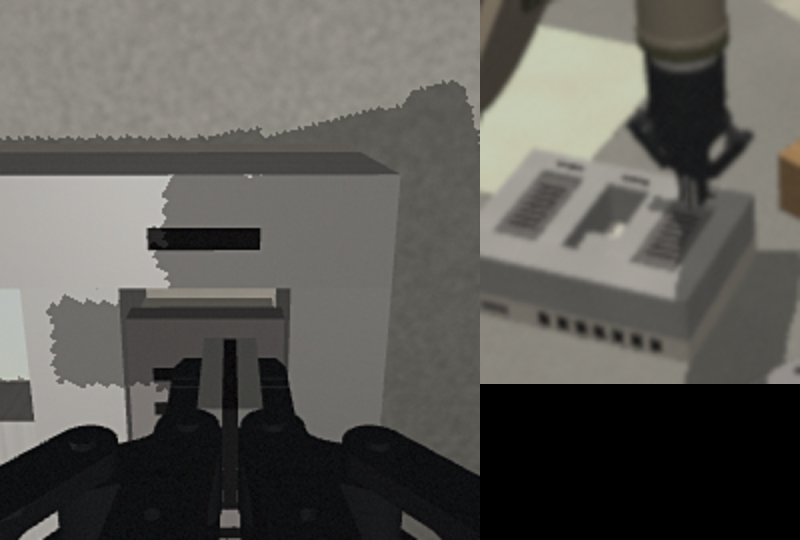

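The press end is still level with the fingertips just above it. The real tips therefore sit about 18 mm behind the nominal TCP, which also explains the first miss on the pot. I'll continue down on force.

Request:
send_rows(commands=[0, 0, 0, 0, 0, -1.5, 0, 0, 0, 0, 0, 0, -3, 0, 0, 0, 0, 0, 0, -3, 0, 0, 0, 0, 0, 0, -3, 0, 0, 0, 0, 0, 0, -3, 0])

```text
time_s: 23.65
ee_pos: [0.5912, 0.2682, 0.0572]
orientation: [3.03, 0.828, 0.0]
ft_force: [-0.6, -0.4, 0.1]
grip_width: 0.0001
grasp_force: 0.0
```

Request:
send_rows(commands=[0, 0, 0, 0, 0, -1.5, 0, 0, 0, 0, 0, 0, -3, 0, 0, 0, 0, 0, 0, -3, 0, 0, 0, 0, 0, 0, -3, 0, 0, 0, 0, 0, 0, -3, 0])

```text
time_s: 24.07
ee_pos: [0.5911, 0.2682, 0.0541]
orientation: [3.03, 0.828, -0.0]
ft_force: [0.3, -0.3, 0.2]
grip_width: 0.0001
grasp_force: 0.0
```

Request:
send_rows(commands=[0, 0, 0, 0, 0, -1.5, 0, 0, 0, 0, 0, 0, -3, 0, 0, 0, 0, 0, 0, -3, 0, 0, 0, 0, 0, 0, -3, 0, 0, 0, 0, 0, 0, -3, 0])

```text
time_s: 24.48
ee_pos: [0.5912, 0.2682, 0.0511]
orientation: [3.03, 0.828, 0.0]
ft_force: [0.3, 0.2, -0.0]
grip_width: 0.0
grasp_force: 0.0
```

```bash
cat >> h.py <<'E'
U=np.array([.860,.510,0]);V=np.array([-.510,.860,0]);CP=np.array([.5193,.3116,0])
def plate(x,y,z): return CP+x*U+y*V+[0,0,z]
def tiltpts(y,th):
    # pivot at x=4,z=.056 ; block underside slides about edge
    t=np.radians(th); e=np.array([np.cos(t),-np.sin(t)]); n=np.array([np.sin(t),np.cos(t)])
    b=np.array([4,56.])-4*e   # underside middle
    lift=b-50*e+22*n; pr=b+50*e+22*n
    return plate(lift[0]/1e3,y,lift[1]/1e3),plate(pr[0]/1e3,y,pr[1]/1e3)
E
python3 - <<'E'
from h import *
o=readout.get_obs();print(o['ee_pos'])
for n in('side','wrist'):
    c,im=snap(n); cv2.imwrite(f'pics/x_{n}.png',im[...,::-1])
    for t in('block0_lift','block0_press','block0'):
        print(n,t,[(np.round(k['position']).tolist(),round(k['confidence'],2)) for k in spotter.landmark_of(n,t)])
    for th in(0,10,20,30): print(n,th,[proj(c,p).round(1).tolist() for p in tiltpts(-.074,th)])
E
```

```text
[0.59115099 0.26823594 0.05113263]
side block0_lift [([143.0, 233.0], 0.92), ([206.0, 175.0], 0.74)]
side block0_press [([124.0, 218.0], 0.89), ([216.0, 158.0], 0.59)]
side block0 [([132.0, 229.0], 0.87), ([168.0, 158.0], 0.81), ([212.0, 167.0], 0.62), ([338.0, 327.0], 0.5)]
side 0 [[205.3, 172.6], [217.8, 154.2]]
side 10 [[205.7, 169.4], [218.3, 155.8]]
side 20 [[206.3, 166.2], [218.7, 157.6]]
side 30 [[207.1, 163.0], [218.8, 159.8]]
wrist block0_lift []
wrist block0_press [([241.0, 229.0], 0.97)]
wrist block0 [([17.0, 281.0], 0.91)]
wrist 0 [[254.7, 372.1], [254.4, 225.3]]
wrist 10 [[254.6, 379.3], [254.4, 214.0]]
wrist 20 [[254.6, 383.8], [254.4, 205.9]]
wrist 30 [[254.6, 385.0], [254.5, 200.7]]
```

Request:
send_rows(commands=[0, 0, 0, 0, 0, -1.5, 0, 0, 0, 0, 0, 0, -3, 0, 0, 0, 0, 0, 0, -4, 0, 0, 0, 0, 0, 0, -4, 0, 0, 0, 0, 0, 0, -4, 0])

```text
time_s: 25.3
ee_pos: [0.5911, 0.2682, 0.047]
orientation: [3.03, 0.828, -0.0]
ft_force: [0.4, 0.5, 0.1]
grip_width: -0.0003
grasp_force: 0.0
```

Request:
send_rows(commands=[0, 0, 0, 0, 0, -1.5, 0, 0, 0, 0, 0, 0, -3, 0, 0, 0, 0, 0, 0, -4, 0, 0, 0, 0, 0, 0, -4, 0, 0, 0, 0, 0, 0, -4, 0])

```text
time_s: 25.72
ee_pos: [0.5911, 0.2682, 0.043]
orientation: [3.03, 0.828, -0.0]
ft_force: [-0.6, 0.7, 0.2]
grip_width: -0.0002
grasp_force: 0.0
```

```bash
cat > chk.py <<'E'
from h import *
import sys
y=float(sys.argv[1])
o=readout.get_obs();print(o['ee_pos'],o['ft_force'].round(1))
for n in('side','wrist'):
    c,im=snap(n)
    for t in('block0_lift','block0_press'):
        print(n,t,[(np.round(k['position']).tolist(),round(k['confidence'],2)) for k in spotter.landmark_of(n,t)])
    for th in(0,15,30): print(n,th,[proj(c,p).round(1).tolist() for p in tiltpts(y,th)])
E
python3 chk.py -.074
```

```text
[0.59105414 0.26817059 0.04299884] [-0.6  0.7  0.2]
side block0_lift [([142.0, 233.0], 0.75), ([206.0, 167.0], 0.64)]
side block0_press [([123.0, 216.0], 0.82), ([218.0, 156.0], 0.5)]
side 0 [[205.3, 172.6], [217.8, 154.2]]
side 15 [[206.0, 167.8], [218.5, 156.7]]
side 30 [[207.1, 163.0], [218.8, 159.8]]
wrist block0_lift []
wrist block0_press [([241.0, 218.0], 0.84)]
wrist 0 [[254.6, 383.7], [254.3, 231.6]]
wrist 15 [[254.6, 395.1], [254.3, 214.7]]
wrist 30 [[254.5, 399.4], [254.4, 205.1]]
```

Request:
send_rows(commands=[0, 0, 0, 0, 0, -2, 0, 0, 0, 0, 0, 0, -4, 0, 0, 0, 0, 0, 0, -6, 0, 0, 0, 0, 0, 0, -8, 0, 0, 0, 0, 0, 0, -10, 0])

```text
time_s: 26.43
ee_pos: [0.5912, 0.2682, 0.0329]
orientation: [3.03, 0.828, 0.0]
ft_force: [-0.9, -1.5, 9.9]
grip_width: 0.0
grasp_force: 4.3
```

Request:
send_rows(commands=[0, 0, 0, 0, 0, 0, 0, 0, 0, 0, 0, 0, 0, 0, 0, 0, 0, 0, 0, 15, 0, 0, 0, 0, 0, 0, 35, 0, 0, 0, 0, 0, 0, 60, 0])

```text
time_s: 26.85
ee_pos: [0.5902, 0.2678, 0.0935]
orientation: [3.03, 0.829, -0.004]
ft_force: [0.5, 1.6, -0.1]
grip_width: -0.0004
grasp_force: 0.0
```

```bash
python3 chk.py -.074
```

```text
[0.59024983 0.26784427 0.09345078] [ 0.5  1.6 -0.1]
side block0_lift [([143.0, 232.0], 0.96), ([209.0, 162.0], 0.62)]
side block0_press [([124.0, 216.0], 0.72), ([218.0, 161.0], 0.61)]
side 0 [[205.3, 172.6], [217.8, 154.2]]
side 15 [[206.0, 167.8], [218.5, 156.7]]
side 30 [[207.1, 163.0], [218.8, 159.8]]
wrist block0_lift [([245.0, 326.0], 0.55)]
wrist block0_press [([246.0, 182.0], 0.84)]
wrist 0 [[254.9, 322.8], [254.7, 200.3]]
wrist 15 [[254.9, 327.3], [254.7, 189.2]]
wrist 30 [[254.9, 325.9], [254.7, 183.2]]
```

Request:
send_rows(commands=[0, 0, 0, 0, 0, 41, 0, 0, 0, 0, 0, 0, 82, 0, 0, 0, 0, 0, 0, 123, 0, 0, 0, 0, -20, 0, 160, 0, 0, 0, 0, -40, 0, 195, 0])

```text
time_s: 27.57
ee_pos: [0.5507, 0.2678, 0.2891]
orientation: [-3.03, -0.827, 0.002]
ft_force: [0.8, 0.9, -0.0]
grip_width: -0.0
grasp_force: 0.0
```

Request:
send_rows(commands=[0, 0, 0, -40, 6, 26, 0, 0, 0, 0, -82, 13, 51, 0, 0, 0, 0, -82, 13, 51, 0, 0, 0, 0, -82, 13, 51, 0, 0, 0, 0, -82, 13, 51, 0])

```text
time_s: 27.98
ee_pos: [0.4689, 0.2811, 0.3392]
orientation: [3.029, 0.829, 0.001]
ft_force: [-0.1, -0.5, -0.0]
grip_width: 0.0001
grasp_force: 0.0
```

Request:
send_rows(commands=[0, 0, 0, 0, 0, 0, 0, 0, 0, 0, 0, 0, 0, 0, 0, 0, 0, 0, 0, 0, 0, 0, 0, 0, 0, 0, 0, 0, 0, 0, 0, 0, 0, 0, 0])

```text
time_s: 28.4
ee_pos: [0.4694, 0.2811, 0.3386]
orientation: [-3.03, -0.828, 0.002]
ft_force: [0.3, -0.6, 0.8]
grip_width: -0.0
grasp_force: 0.0
```

Run:
```python
from h import *
o=readout.get_obs();print(o['ee_pos'],o['joint_velocities'].round(3),o['q'].round(2))
c,im=snap('wrist','w5.png'); print(readout.get_obs()['ee_pos'])
g=im.mean(2)
print('pred bars/wells',[proj(c,plate(.059,y,.078)).round(1).tolist() for y in(.074,0,-.074)])
n,l,st,ce=cv2.connectedComponentsWithStats((g<60).astype(np.uint8))
for s_,q in zip(st[1:],ce[1:]):
    if 40<s_[4]<400 and s_[2]>15 and s_[3]<12: print(s_,q.round(1),ray(c,q,.078).round(4))
for t in('block0_lift','block0_press'):
    for k in spotter.landmark_of('wrist',t): print(t,np.round(k['position']),round(k['confidence'],2),ray(c,k['position'],.078).round(4))
s,_=snap('top')
for t,z in(('bottle',.004),('pot',.004)):
    for k in spotter.landmark_of('top',t): print(t,k['confidence'],ray(s,k['position'],z))
```

```text
[0.46937572 0.28106027 0.33860001] [-0.001 -0.005 -0.003 -0.    -0.002  0.    -0.   ] [ 0.08  0.21 -0.83  1.39  0.15  1.61 -1.77]
[0.46929607 0.2811301  0.33873428]
pred bars/wells [[199.2, 65.7], [254.0, 65.6], [308.8, 65.5]]
[182  52  23   5  99] [193.5  54.2] [0.5411 0.4184 0.078 ]
[238  52  22   5  99] [248.5  54.2] [0.5785 0.3552 0.078 ]
[294  52  22   5 110] [304.5  54. ] [0.6167 0.291  0.078 ]
[177  66  34   7 100] [190.3  68.3] [0.5233 0.4142 0.078 ]
[291  79  21   3  62] [300.8  80. ] [0.5869 0.2773 0.078 ]
[185  85  22   4  71] [195.1  86.2] [0.5063 0.3981 0.078 ]
[291  86  21   2  42] [301.   86.5] [0.58   0.2725 0.078 ]
[185  93  22   5  58] [196.1  94.6] [0.4971 0.392  0.078 ]
[291  92  22   3  66] [301.5  93. ] [0.5732 0.2673 0.078 ]
[291  99  22   2  43] [301.7  99.5] [0.5662 0.2623 0.078 ]
[186 101  22   5  71] [196. 103.] [0.4871 0.3869 0.078 ]
[186 110  22   4  67] [196.6 111. ] [0.4779 0.3811 0.078 ]
[187 117  22   5  70] [197.1 119.1] [0.4684 0.3754 0.078 ]
[187 126  21   3  62] [197.2 127. ] [0.4586 0.3703 0.078 ]
[188 133  21   5  57] [197.8 134.6] [0.4495 0.3645 0.078 ]
[285 137  32  10  52] [306.2 144.2] [0.5173 0.2226 0.078 ]
block0_lift [304. 134.] 0.9 [0.5287 0.2333 0.078 ]
block0_press [200. 248.] 0.68 [0.2895 0.2769 0.078 ]
block0_press [299.  73.] 0.66 [0.5929 0.2847 0.078 ]
bottle 0.72 [0.55850854 0.25978906 0.004     ]
bottle 0.71 [ 0.50019036 -0.46064769  0.004     ]
pot 0.97 [ 0.4486834  -0.32627561  0.004     ]
```

The bars put the plate 7 mm further along its +y than I had it, because the earlier fit was taken while the arm was still moving. I've corrected for that. The first block is tipped, so now I'll press the other.

Request:
send_rows(commands=[0, 0, 0, 14, 40, -10, 0, 0, 0, 0, 28, 80, -30, 0, 0, 0, 0, 43, 121, -60, 0, 0, 0, 0, 43, 121, -100, 0, 0, 0, 0, 43, 121, -140, 0])

```text
time_s: 29.12
ee_pos: [0.5113, 0.4056, 0.2064]
orientation: [-3.026, -0.833, -0.001]
ft_force: [1.2, 0.3, -0.8]
grip_width: 0.0002
grasp_force: 0.0
```

Request:
send_rows(commands=[0, 0, 0, 0, 0, -40, 0, 0, 0, 0, 0, 0, -80, 0, 0, 0, 0, 0, 0, -110, 0, 0, 0, 0, 0, 0, -130, 0, 0, 0, 0, 0, 0, -135, 0])

```text
time_s: 29.53
ee_pos: [0.5104, 0.3999, 0.0684]
orientation: [3.028, 0.828, -0.008]
ft_force: [0.6, -0.8, 0.1]
grip_width: -0.0003
grasp_force: 0.0
```

```bash
sed -i 's/CP=np.array.*/CP=np.array([.5157,.3176,0])/' h.py; python3 chk.py .074
```

```text
[0.51043558 0.39992028 0.06844823] [ 0.6 -0.8  0.1]
side block0_lift [([211.0, 161.0], 0.68), ([142.0, 233.0], 0.59), ([376.0, 342.0], 0.57), ([190.0, 157.0], 0.34)]
side block0_press [([219.0, 163.0], 0.68), ([125.0, 217.0], 0.63), ([276.0, 158.0], 0.24)]
side 0 [[160.1, 162.5], [174.3, 145.0]]
side 15 [[160.7, 157.8], [175.3, 147.4]]
side 30 [[161.8, 153.1], [175.9, 150.5]]
wrist block0_lift []
wrist block0_press [([468.0, 190.0], 0.55)]
wrist 0 [[255.3, 344.5], [255.1, 210.9]]
wrist 15 [[255.3, 351.2], [255.1, 197.8]]
wrist 30 [[255.3, 351.5], [255.1, 190.7]]
```

Request:
send_rows(commands=[0, 0, 0, 0, 0, -4, 0, 0, 0, 0, 0, 0, -8, 0, 0, 0, 0, 0, 0, -12, 0, 0, 0, 0, 0, 0, -16, 0, 0, 0, 0, 0, 0, -18, 0])

```text
time_s: 30.25
ee_pos: [0.5117, 0.4014, 0.0539]
orientation: [3.03, 0.828, -0.001]
ft_force: [-0.8, 0.0, -0.6]
grip_width: 0.0002
grasp_force: 0.0
```

Request:
send_rows(commands=[0, 0, 0, 0, 0, -4, 0, 0, 0, 0, 0, 0, -8, 0, 0, 0, 0, 0, 0, -12, 0, 0, 0, 0, 0, 0, -16, 0, 0, 0, 0, 0, 0, -18, 0])

```text
time_s: 30.67
ee_pos: [0.5117, 0.4015, 0.0359]
orientation: [3.03, 0.828, -0.001]
ft_force: [-0.7, -0.8, -1.0]
grip_width: 0.0002
grasp_force: 0.0
```

Request:
send_rows(commands=[0, 0, 0, 0, 0, 0, 0, 0, 0, 0, 0, 0, 0, 0, 0, 0, 0, 0, 0, 15, 0, 0, 0, 0, 0, 0, 35, 0, 0, 0, 0, 0, 0, 60, 0])

```text
time_s: 31.08
ee_pos: [0.5114, 0.4014, 0.0976]
orientation: [3.03, 0.828, -0.002]
ft_force: [0.4, 0.4, -0.2]
grip_width: -0.0001
grasp_force: 0.0
```

```bash
python3 chk.py .074
```

```text
[0.51143616 0.40136275 0.09757787] [ 0.4  0.4 -0.2]
side block0_lift [([144.0, 232.0], 0.67), ([208.0, 162.0], 0.52)]
side block0_press [([126.0, 214.0], 0.75), ([217.0, 163.0], 0.43), ([279.0, 237.0], 0.32)]
side 0 [[160.1, 162.5], [174.3, 145.0]]
side 15 [[160.7, 157.8], [175.3, 147.4]]
side 30 [[161.8, 153.1], [175.9, 150.5]]
wrist block0_lift [([476.0, 318.0], 0.61)]
wrist block0_press [([444.0, 180.0], 0.75)]
wrist 0 [[255.8, 319.4], [255.8, 198.7]]
wrist 15 [[255.8, 323.5], [255.7, 187.9]]
wrist 30 [[255.9, 321.9], [255.7, 182.1]]
```

Run:
```python
from h import *
c,im=snap('wrist','w6.png'); g=im.mean(2).astype(int)
print(proj(c,plate(.059,.074,.078)),[proj(c,tiltpts(.074,t)[1]).round() for t in(0,20,30)])
print('L',g[150:220:2,256].tolist())
q=proj(c,plate(.059,-.074,.078)).round().astype(int);print(q)
print('R',g[150:220:2,min(q[0],505)].tolist())
for k in spotter.landmark_of('wrist','block0'): print(k)
```

```text
[254.53308441 184.97030576] [array([255., 198.]), array([255., 184.]), array([255., 181.])]
L [178, 100, 105, 105, 107, 61, 12, 16, 18, 11, 118, 106, 105, 106, 105, 104, 106, 109, 58, 63, 63, 62, 63, 67, 4, 9, 40, 64, 64, 64, 69, 0, 11, 17, 65]
[476 185]
R [155, 154, 155, 155, 160, 0, 19, 25, 21, 4, 164, 155, 155, 155, 155, 155, 155, 164, 91, 95, 93, 92, 92, 92, 91, 91, 91, 91, 92, 92, 92, 95, 96, 94, 93]
{'position': [439.7, 248.2], 'confidence': 0.61}
```

Run:
```python
from h import *
c=cam('wrist')
for th in(0,10,20,30,35):
    a,b=tiltpts(.074,th); print(th,[proj(c,b+(a-b)*s).round(1)[1] for s in(.0,.17,.28,.39)])
```

```text
0 [np.float64(197.6), np.float64(221.0), np.float64(235.5), np.float64(249.5)]
10 [np.float64(189.6), np.float64(213.5), np.float64(228.8), np.float64(243.8)]
20 [np.float64(183.9), np.float64(207.4), np.float64(222.7), np.float64(238.1)]
30 [np.float64(180.6), np.float64(202.8), np.float64(217.6), np.float64(232.7)]
35 [np.float64(179.8), np.float64(201.1), np.float64(215.4), np.float64(230.2)]
```

Run:
```python
from h import *
c=cam('wrist');o=readout.get_obs();p=o['ee_pos'];M=R.from_rotvec(o['orientation']).as_matrix()
for k in(0,10,20,27,32): print(k,[proj(c,p+M@[x,0,-k/1e3]).round(1).tolist() for x in(-.011,0,.011)])
g=cv2.imread('pics/w6.png').mean(2).astype(int)
for col in(246,250,262): print(col,g[215:245,col].tolist())
for th in(30,33,36): print(th,[ (q-CP).round(4) for q in tiltpts(0,th)])
for y in(.074,-.074): print(y,[a.round(4) for a in tiltpts(y,33)])
```

```text
0 [[254.4, 239.0], [254.4, 223.1], [254.4, 206.6]]
10 [[254.4, 246.4], [254.4, 229.8], [254.4, 212.5]]
20 [[254.4, 254.7], [254.4, 237.2], [254.4, 219.1]]
27 [[254.4, 261.0], [254.4, 243.0], [254.4, 224.2]]
32 [[254.3, 265.9], [254.3, 247.4], [254.3, 228.1]]
246 [11, 19, 70, 64, 63, 62, 62, 63, 62, 65, 71, 1, 12, 10, 33, 64, 61, 61, 58, 60, 60, 61, 59, 61, 60, 60, 60, 60, 64, 59]
250 [2, 17, 70, 65, 63, 62, 62, 63, 63, 62, 72, 0, 8, 14, 29, 72, 64, 64, 62, 61, 63, 63, 64, 65, 64, 68, 67, 67, 66, 64]
262 [7, 18, 71, 66, 62, 62, 65, 61, 64, 63, 72, 1, 9, 10, 30, 69, 62, 62, 61, 63, 60, 60, 61, 61, 60, 62, 60, 62, 59, 61]
30 [array([-0.0273, -0.0162,  0.1021]), array([0.0472, 0.028 , 0.0521])]
33 [array([-0.0252, -0.0149,  0.1039]), array([0.0469, 0.0278, 0.0494])]
36 [array([-0.023 , -0.0136,  0.1055]), array([0.0466, 0.0276, 0.0468])]
0.074 [array([0.4528, 0.3663, 0.1039]), array([0.5249, 0.4091, 0.0494])]
-0.074 [array([0.5282, 0.239 , 0.1039]), array([0.6004, 0.2818, 0.0494])]
```

Request:
send_rows(commands=[0, 0, 0, 0, 0, 40, 0, 0, 0, 0, 0, 0, 80, 0, -3.5, 5.9, 0, 0, -30, 120, 1, -7, 11.8, 0, 10, -60, 150, 1, -10.5, 17.7, 0, 20, -90, 150, 1])

```text
time_s: 31.9
ee_pos: [0.5296, 0.3168, 0.2519]
orientation: [2.9, 0.801, -0.512]
ft_force: [0.5, 0.8, -0.2]
grip_width: 0.0357
grasp_force: 0.0
```

Request:
send_rows(commands=[-3.2, 5.3, 0, 4, -20, 0, 1, -6.3, 10.7, 0, 8, -40, 0, 1, -6.3, 10.7, 0, 12.5, -63, 0, 1, -6.3, 10.7, 0, 12.5, -63, 0, 1, -6.3, 10.7, 0, 12.5, -63, 0, 1])

```text
time_s: 32.32
ee_pos: [0.5333, 0.2626, 0.2217]
orientation: [2.762, 0.767, -0.823]
ft_force: [-0.1, 1.0, -1.6]
grip_width: 0.0856
grasp_force: 0.0
```

Run:
```python
from h import *
o=readout.get_obs();print(o['ee_pos'],o['q'].round(2),R.from_rotvec(o['orientation']).as_matrix().round(3))
c,im=snap('wrist','w7.png')
for t in('block0_lift','block0_press'): print(t,[(np.round(k['position']).tolist(),round(k['confidence'],2)) for k in spotter.landmark_of('wrist',t)])
for th in(30,33,36):print([proj(c,p).round(1).tolist() for p in tiltpts(-.074,th)])
```

```text
[0.53333964 0.26256391 0.22170214] [-0.51  0.76 -0.05  0.91  0.04  2.05 -1.59] [[ 0.717  0.517 -0.467]
 [ 0.429 -0.856 -0.288]
 [-0.549  0.006 -0.836]]
block0_lift [([275.0, 124.0], 0.97), ([216.0, 215.0], 0.81), ([188.0, 77.0], 0.48)]
block0_press [([162.0, 195.0], 0.93)]
[[272.5, 126.3], [275.5, 2.6]]
[[272.7, 125.4], [275.4, 1.8]]
[[272.9, 124.3], [275.2, 1.2]]
```

Request:
send_rows(commands=[0, 0, 0, 3, -4, -30, 1, 0, 0, 0, 6, -8, -60, 1, 0, 0, 0, 10, -13, -90, 1, 0, 0, 0, 10, -13, -100, 1, 0, 0, 0, 10, -13, -100, 1])

```text
time_s: 32.88
ee_pos: [0.5419, 0.2506, 0.1216]
orientation: [2.763, 0.769, -0.824]
ft_force: [0.5, -0.2, 0.2]
grip_width: 0.0856
grasp_force: 0.0
```

Run:
```python
from h import *
o=readout.get_obs();p=o['ee_pos'];print(p,o['q'].round(2),R.from_rotvec(o['orientation']).as_matrix()[:,2].round(3))
r=p-plate(0,-.074,0);print('plate',r@U,r@V,p[2],'to approach',plate(-.011,-.074,.11)-p,'to final',plate(-.0437,-.074,.0598)-p)
c,im=snap('wrist')
print([(np.round(k['position']).tolist(),round(k['confidence'],2)) for k in spotter.landmark_of('wrist','block0_lift')])
for th in(30,33,36):print([proj(c,q).round(1).tolist() for q in tiltpts(-.074,th)])
```

```text
[0.54191796 0.25064203 0.12163061] [-0.48  0.82 -0.07  1.02  0.05  1.88 -1.57] [-0.467 -0.287 -0.836]
plate -0.011601120208134407 0.0030227913142077496 0.1216306078516104 to approach [ 0.00206204 -0.00229203 -0.01163061] to final [-0.02605996 -0.01896903 -0.06183061]
[([258.0, 214.0], 0.98), ([203.0, 268.0], 0.94), ([56.0, 136.0], 0.65)]
[[258.2, 215.3], [259.9, 65.2]]
[[258.3, 215.4], [259.8, 63.5]]
[[258.3, 215.3], [259.8, 62.0]]
```

Request:
send_rows(commands=[0, 0, 0, 2, -2.3, -11.6, 1, 0, 0, 0, -5, -6.5, -24, 1, 0, 0, 0, -12, -10.6, -36.5, 1, 0, 0, 0, -19, -15, -49, 1, 0, 0, 0, -26, -19, -62, 1])

```text
time_s: 33.4
ee_pos: [0.5183, 0.2315, 0.0627]
orientation: [2.767, 0.768, -0.812]
ft_force: [0.9, -0.7, -1.1]
grip_width: 0.0852
grasp_force: 0.0
```

Request:
send_rows(commands=[0, 0, 0, 0, 0, 0, 0.6, 0, 0, 0, 0, 0, 0, 0.3, 0, 0, 0, 0, 0, 0, 0, 0, 0, 0, 0, 0, 0, 0, 0, 0, 0, 0, 0, 0, 0], force=70)

```text
time_s: 33.82
ee_pos: [0.519, 0.2317, 0.0634]
orientation: [2.767, 0.767, -0.812]
ft_force: [2.0, 0.8, 4.4]
grip_width: 0.0419
grasp_force: 73.6
```

Request:
send_rows(commands=[0, 0, 0, 0, 0, 0, 0, 0, 0, 0, 0, 0, 0, 0, 0, 0, 0, 0, 0, 0, 0, 0, 0, 0, 0, 0, 0, 0, 0, 0, 0, 0, 0, 0, 0])

```text
time_s: 34.23
ee_pos: [0.5188, 0.2315, 0.0633]
orientation: [2.766, 0.767, -0.813]
ft_force: [2.4, 1.2, 6.7]
grip_width: 0.0419
grasp_force: 73.9
```

Request:
send_rows(commands=[0, 0, 0, 0, 0, 5, 0, 0, 0, 0, 0, 0, 15, 0, 0, 0, 0, 0, 0, 30, 0, 0, 0, 0, 0, 0, 50, 0, 0, 0, 0, 0, 0, 70, 0])

```text
time_s: 34.65
ee_pos: [0.5178, 0.2309, 0.134]
orientation: [2.765, 0.766, -0.816]
ft_force: [0.9, -1.4, -1.3]
grip_width: 0.0419
grasp_force: 73.1
```

Request:
send_rows(commands=[0, 0, 0, 0, 0, 20, 0, 3.4, -5.7, 0, 0, 0, 40, 0, 6.7, -11.4, 0, 0, 0, 60, 0, 10.1, -17, 0, 0, 0, 70, 0, 13.4, -22.7, 0, 0, 0, 80, 0])

```text
time_s: 35.07
ee_pos: [0.5188, 0.2313, 0.2154]
orientation: [2.987, 0.824, -0.155]
ft_force: [-0.4, 0.7, -0.4]
grip_width: 0.042
grasp_force: 73.1
```

Request:
send_rows(commands=[3.4, -5.7, 0, 0, -20, 0, 0, 3.4, -5.7, 0, 0, -50, 0, 0, 3.4, -5.7, 0, 0, -80, 0, 0, 3.4, -5.7, 0, 0, -80, 0, 0, 3.4, -5.7, 0, 0, -80, 0, 0])

```text
time_s: 35.48
ee_pos: [0.5181, 0.1489, 0.2139]
orientation: [3.02, 0.826, 0.007]
ft_force: [0.5, 1.0, -0.5]
grip_width: 0.0418
grasp_force: 73.1
```

Run:
```python
from h import *
o=readout.get_obs();p=o['ee_pos'];M=R.from_rotvec(o['orientation']).as_matrix();print(p,o['q'].round(2),M.round(3).tolist(),o['grip_width'],o['ft_force'])
c,im=snap('wrist','w8.png')
for t in('block0_lift','block0_press','block0'): print(t,[(np.round(k['position']).tolist(),round(k['confidence'],2)) for k in spotter.landmark_of('wrist',t)])
for dz in(0,.01): print([proj(c,p+M@[x,0,-.0406+dz]).round(1).tolist() for x in(-.012,.038,.088)])
snap('side','s9.png')
print([(np.round(k['position']).tolist(),round(k['confidence'],2)) for k in spotter.landmark_of('side','block0')])
```

```text
[0.51809067 0.1489115  0.21391857] [-0.32  0.14 -0.05  1.68  0.02  1.33 -1.42] [[0.861, 0.509, 0.007], [0.509, -0.861, -0.009], [0.002, 0.011, -1.0]] 0.04181542016752313 [ 0.48137366  1.00275719 -0.4726717 ]
block0_lift [([10.0, 117.0], 0.75), ([257.0, 277.0], 0.68)]
block0_press [([252.0, 59.0], 0.84), ([41.0, 87.0], 0.69), ([82.0, 276.0], 0.68), ([98.0, 86.0], 0.4)]
block0 [([120.0, 284.0], 0.9), ([251.0, 168.0], 0.83), ([44.0, 88.0], 0.83)]
[[254.3, 276.7], [254.3, 181.8], [254.3, 64.5]]
[[254.3, 266.2], [254.3, 176.4], [254.4, 67.0]]
[([223.0, 132.0], 0.8), ([168.0, 160.0], 0.52)]
```

Request:
send_rows(commands=[0, 0, -6.6, -1, -30, 0, 0, 0, 0, -13.2, -2, -65, 0, 0, 0, 0, -19.8, -3, -100, 0, 0, 0, 0, -26.4, -4, -135, 0, 0, 0, 0, -33, -5, -165, 0, 0])

```text
time_s: 36.2
ee_pos: [0.5127, -0.0159, 0.2122]
orientation: [3.13, -0.069, -0.0]
ft_force: [0.0, 1.1, -1.1]
grip_width: 0.042
grasp_force: 73.1
```

Request:
send_rows(commands=[0, 0, 0, -1, -30, -20, 0, 0, 0, 0, -2, -60, -50, 0, 0, 0, 0, -3, -90, -80, 0, 0, 0, 0, -4, -117, -110, 0, 0, 0, 0, -4, -117, -130, 0])

```text
time_s: 36.62
ee_pos: [0.5069, -0.1368, 0.0796]
orientation: [3.128, -0.069, -0.004]
ft_force: [0.2, -0.4, -0.6]
grip_width: 0.0422
grasp_force: 73.1
```

Request:
send_rows(commands=[0, 0, 0, 0, 0, 0, 0, 0, 0, 0, 0, 0, 0, 0, 0, 0, 0, 0, 0, 0, 0, 0, 0, 0, 0, 0, 0, 0, 0, 0, 0, 0, 0, 0, 0])

```text
time_s: 37.03
ee_pos: [0.5102, -0.1302, 0.0838]
orientation: [3.131, -0.057, 0.004]
ft_force: [-0.6, 0.3, -0.2]
grip_width: 0.0419
grasp_force: 73.1
```

```bash
cat > st.py <<'E'
from h import *
o=readout.get_obs();p=o['ee_pos'];M=R.from_rotvec(o['orientation']).as_matrix();print(p,M.round(3).tolist(),o['grip_width'],o['ft_force'],o['q'].round(2))
c,im=snap('wrist','wst.png')
for t,z in(('block0_lift',.1),('block0_press',.1),('stand',.06)): print(t,[(np.round(k['position']).tolist(),round(k['confidence'],2),ray(c,k['position'],z).round(3)) for k in spotter.landmark_of('wrist',t)])
print([proj(c,p+M@[x,0,-.0406]).round(1).tolist() for x in(-.012,.038,.088)])
sc=np.array([.55,-.0753]);sx=np.array([.999,-.0436]);sy=np.array([.0436,.999])
for a,b in((.075,.125),(.075,-.125),(-.075,-.125),(-.075,.125)): print('corner',proj(c,[*(sc+a*sx+b*sy),.06]).round(1))
g=im.mean(2);m=(g>120).astype(np.uint8);print('mid rows',[int(x) for x in g[20:120:4,254]])
E
python3 st.py
```

```text
[ 0.51017135 -0.13019885  0.08375303] [[0.999, -0.037, 0.002], [-0.037, -0.999, -0.01], [0.003, 0.01, -1.0]] 0.04187552494524363 [-0.58995178  0.26175176 -0.20168154] [-0.03  0.21  0.2   1.88 -0.04  1.05 -1.42]
block0_lift [([255.0, 277.0], 0.57, array([ 0.482, -0.129,  0.1  ]))]
block0_press [([251.0, 58.0], 0.7, array([ 0.604, -0.132,  0.1  ]))]
stand [([186.0, 146.0], 0.72, array([ 0.556, -0.086,  0.06 ]))]
[[254.7, 276.6], [254.7, 181.8], [254.8, 64.5]]
corner [-52.9  29.4]
corner [370.2  33.6]
corner [346.2 257.5]
corner [  6.4 256.9]
mid rows [162, 159, 162, 154, 171, 171, 176, 171, 169, 174, 149, 152, 151, 152, 83, 95, 94, 94, 96, 61, 28, 25, 95, 95, 95]
```

Request:
send_rows(commands=[0, 0, 0, 0, 0, -10, 0, 0, 0, 0, 0, 0, -20, 0, 0, 0, 0, 0, 0, -28, 0, 0, 0, 0, 0, 0, -34, 0, 0, 0, 0, 0, 0, -36, 0])

```text
time_s: 37.65
ee_pos: [0.5079, -0.1309, 0.0445]
orientation: [3.131, -0.06, -0.004]
ft_force: [-1.8, -0.1, 0.7]
grip_width: 0.0417
grasp_force: 73.4
```

Request:
send_rows(commands=[0, 0, 0, 0, 0, -1, 0, 0, 0, 0, 0, 0, -2, 0, 0, 0, 0, 0, 0, -3, 0, 0, 0, 0, 0, 0, -3, 0, 0, 0, 0, 0, 0, -3, 0])

```text
time_s: 38.07
ee_pos: [0.5092, -0.1311, 0.0436]
orientation: [3.131, -0.06, 0.001]
ft_force: [-2.1, 0.3, 2.8]
grip_width: 0.0418
grasp_force: 73.6
```

Request:
send_rows(commands=[0, 0, 0, 0, 0, -1, 0, 0, 0, 0, 0, 0, -1.5, 0, 0, 0, 0, 0, 0, -1.5, 0, 0, 0, 0, 0, 0, -1.5, 0, 0, 0, 0, 0, 0, -1.5, 0])

```text
time_s: 38.48
ee_pos: [0.509, -0.1312, 0.042]
orientation: [3.131, -0.06, 0.001]
ft_force: [-3.8, -0.7, 6.0]
grip_width: 0.0416
grasp_force: 74.0
```

Request:
send_rows(commands=[0, 0, 0, 0, 0, 0, 0.65, 0, 0, 0, 0, 0, 0, 0.8, 0, 0, 0, 0, 0, 1, 0.9, 0, 0, 0, 0, 0, 10, 1, 0, 0, 0, 0, 0, 40, 1])

```text
time_s: 38.9
ee_pos: [0.5062, -0.1305, 0.0789]
orientation: [3.131, -0.06, -0.011]
ft_force: [0.3, 0.6, -0.4]
grip_width: 0.0855
grasp_force: 0.0
```

Request:
send_rows(commands=[0, 0, 0, -10, 0, 40, 1, 0, 0, 0, -20, 0, 80, 1, 0, 0, 0, -30, 0, 120, 1, 0, 0, 0, -30, 0, 130, 1, 0, 0, 0, -30, 0, 130, 1])

```text
time_s: 39.32
ee_pos: [0.4806, -0.1315, 0.2163]
orientation: [3.13, -0.061, 0.012]
ft_force: [0.4, 0.0, 0.3]
grip_width: 0.0855
grasp_force: 0.0
```

```bash
cat > fin.py <<'E'
from h import *
for n in('wrist','top','side'):
    c,im=snap(n,'f_'+n+'.png')
    for t,z in(('block0_lift',.082),('block0_press',.082),('block0',.06),('bottle',.004),('pot',.004),('pot_handle',.128)):
        print(n,t,[(round(k['confidence'],2),ray(c,k['position'],z)[:2].round(3).tolist()) for k in spotter.landmark_of(n,t)])
E
python3 fin.py; python3 -c "
from h import *
print(readout.get_obs()['ee_pos'])"
```

```text
wrist block0_lift [(0.64, [0.494, -0.129])]
wrist block0_press [(0.68, [0.6, -0.132])]
wrist block0 [(0.57, [0.549, -0.124]), (0.54, [0.3, 0.17])]
wrist bottle [(0.62, [0.501, -0.465])]
wrist pot [(0.75, [0.445, -0.322]), (0.74, [0.547, -0.126]), (0.19, [0.506, -0.462])]
wrist pot_handle [(0.88, [0.445, -0.323])]
top block0_lift [(0.74, [0.264, 0.161])]
top block0_press [(0.97, [0.271, 0.259]), (0.21, [0.521, 0.318])]
top block0 [(0.94, [0.473, 0.387]), (0.6, [0.266, 0.212])]
top bottle [(0.86, [0.498, -0.473])]
top pot [(0.67, [0.455, -0.33])]
top pot_handle [(0.86, [0.441, -0.324]), (0.68, [0.516, 0.293]), (0.67, [0.519, 0.378]), (0.61, [0.455, 0.356])]
side block0_lift [(0.9, [0.243, 0.115]), (0.72, [0.501, -0.132])]
side block0_press [(0.91, [0.236, 0.21]), (0.55, [0.59, -0.139])]
side block0 [(0.83, [0.551, -0.136]), (0.59, [0.235, 0.179]), (0.54, [0.479, 0.381])]
side bottle [(0.79, [0.503, -0.469])]
side pot [(0.96, [0.43, -0.326]), (0.36, [0.504, -0.473])]
side pot_handle [(0.85, [0.436, -0.328])]
[ 0.4789451  -0.13106556  0.21173541]
```

Request:
send_rows(commands=[0, 0, 6.6, 8, 36, 0, 1, 0, 0, 13.2, 16, 72, 0, 1, 0, 0, 19.8, 24, 108, 0, 1, 0, 0, 26.4, 32, 144, 0, 1, 0, 0, 33, 40, 180, 0, 1])

```text
time_s: 40.78
ee_pos: [0.5191, 0.0508, 0.2119]
orientation: [3.017, 0.84, 0.006]
ft_force: [0.7, 1.5, 0.7]
grip_width: 0.0858
grasp_force: 0.0
```

Request:
send_rows(commands=[0, 0, 0, -2, 38, 0, 1, 0, 0, 0, -4, 76, 0, 1, 0, 0, 0, -8, 114, 0, 1, 0, 0, 0, -14, 152, 0, 1, 0, 0, 0, -20, 180, 0, 1])

```text
time_s: 41.2
ee_pos: [0.4979, 0.2326, 0.2116]
orientation: [3.019, 0.836, 0.005]
ft_force: [0.1, -0.2, -0.4]
grip_width: 0.0854
grasp_force: 0.0
```

Request:
send_rows(commands=[-3.4, 5.7, 0, -6, 30, -20, 1, -6.7, 11.4, 0, -12, 60, -40, 1, -10.1, 17, 0, -20, 90, -50, 1, -13.4, 22.7, 0, -26, 120, -50, 1, -16.8, 28.4, 0, -31, 147, -50, 1])

```text
time_s: 41.62
ee_pos: [0.4673, 0.3762, 0.1613]
orientation: [2.766, 0.768, -0.813]
ft_force: [0.6, 0.5, 1.2]
grip_width: 0.0856
grasp_force: 0.0
```

Request:
send_rows(commands=[0, 0, 0, 0, 0, 0, 1, 0, 0, 0, 0, 0, -10, 1, 0, 0, 0, 0, 0, -20, 1, 0, 0, 0, 0, 0, -20, 1, 0, 0, 0, 0, 0, -20, 1])

```text
time_s: 42.03
ee_pos: [0.4689, 0.3731, 0.1441]
orientation: [2.773, 0.766, -0.801]
ft_force: [-0.6, -0.1, 0.8]
grip_width: 0.0856
grasp_force: 0.0
```

```bash
cat > ap.py <<'E'
from h import *
o=readout.get_obs();p=o['ee_pos'];print(p,o['q'].round(2),R.from_rotvec(o['orientation']).as_matrix().round(3).tolist())
print('to approach',plate(-.011,.074,.11)-p,'to final',plate(-.043,.074,.060)-p)
c,im=snap('wrist','wa.png')
print([(np.round(k['position']).tolist(),round(k['confidence'],2)) for k in spotter.landmark_of('wrist','block0_lift')])
for th in(0,30,33,36):print(th,[proj(c,q).round(1).tolist() for q in tiltpts(.074,th)])
E
python3 ap.py
```

```text
[0.46885713 0.37310248 0.14409901] [-0.62  0.8  -0.14  1.01 -0.01  1.9  -1.79] [[0.726, 0.515, -0.455], [0.432, -0.857, -0.281], [-0.535, 0.007, -0.845]]
to approach [-0.00035713  0.00252752 -0.03409901] to final [-0.02787713 -0.01379248 -0.08409901]
[([286.0, 258.0], 0.85)]
0 [[250.9, 184.3], [250.4, 75.9]]
30 [[250.8, 191.9], [250.5, 49.0]]
33 [[250.8, 191.6], [250.5, 47.6]]
36 [[250.7, 191.1], [250.5, 46.5]]
```

Run:
```python
from h import *
c=cam('wrist');g=cv2.imread('pics/wa.png').mean(2).astype(int)
for th in(0,33):
    a,b=tiltpts(.074,th); print(th,[proj(c,b+(a-b)*s).round(1)[1] for s in(0,.17,.28,.39,.5,.61,.72,.83,1)])
print([(r,v) for r,v in zip(range(40,200,2),g[40:200:2,250].tolist())])
print(g[170,215:290].tolist())
```

```text
0 [np.float64(76.0), np.float64(100.2), np.float64(114.3), np.float64(127.3), np.float64(139.3), np.float64(150.4), np.float64(160.8), np.float64(170.5), np.float64(184.2)]
33 [np.float64(47.9), np.float64(75.0), np.float64(91.9), np.float64(108.3), np.float64(124.3), np.float64(139.7), np.float64(154.8), np.float64(169.4), np.float64(191.3)]
[(40, 12), (42, 9), (44, 111), (46, 97), (48, 99), (50, 99), (52, 97), (54, 98), (56, 101), (58, 96), (60, 97), (62, 85), (64, 71), (66, 71), (68, 82), (70, 17), (72, 16), (74, 5), (76, 73), (78, 64), (80, 104), (82, 104), (84, 108), (86, 13), (88, 22), (90, 25), (92, 119), (94, 104), (96, 105), (98, 104), (100, 105), (102, 66), (104, 26), (106, 21), (108, 66), (110, 108), (112, 104), (114, 105), (116, 106), (118, 93), (120, 22), (122, 22), (124, 67), (126, 104), (128, 105), (130, 104), (132, 105), (134, 67), (136, 21), (138, 23), (140, 92), (142, 105), (144, 104), (146, 105), (148, 107), (150, 12), (152, 20), (154, 16), (156, 112), (158, 103), (160, 105), (162, 103), (164, 120), (166, 17), (168, 23), (170, 66), (172, 106), (174, 104), (176, 105), (178, 104), (180, 107), (182, 106), (184, 104), (186, 106), (188, 106), (190, 132), (192, 154), (194, 153), (196, 154), (198, 154)]
[154, 155, 155, 155, 156, 160, 133, 100, 104, 106, 104, 106, 106, 105, 108, 112, 63, 64, 66, 67, 67, 66, 65, 68, 67, 66, 68, 68, 64, 67, 67, 67, 67, 68, 66, 66, 67, 65, 66, 66, 67, 67, 66, 66, 65, 67, 67, 67, 66, 64, 68, 67, 64, 66, 65, 63, 59, 109, 104, 104, 105, 105, 105, 104, 105, 100, 134, 162, 158, 155, 155, 154, 155, 153, 154]
```

Request:
send_rows(commands=[0, 0, 0, 0, 2.5, -34, 1, 0, 0, 0, -7, -2, -47, 1, 0, 0, 0, -14, -6, -59, 1, 0, 0, 0, -21, -10, -72, 1, 0, 0, 0, -28, -14, -84, 1])

```text
time_s: 42.55
ee_pos: [0.4406, 0.3599, 0.0591]
orientation: [2.772, 0.767, -0.802]
ft_force: [0.5, -0.1, 1.0]
grip_width: 0.0854
grasp_force: 0.0
```

```bash
python3 ap.py; python3 -c "
from h import *
print(readout.get_obs()['ft_force'])"
```

```text
[0.44057887 0.35991646 0.05912834] [-0.62  0.8  -0.15  1.2   0.    1.71 -1.79] [[0.726, 0.516, -0.456], [0.433, -0.857, -0.281], [-0.535, 0.007, -0.845]]
to approach [0.02792113 0.01571354 0.05087166] to final [ 0.00040113 -0.00060646  0.00087166]
[([303.0, 305.0], 0.57)]
0 [[255.6, 255.1], [258.3, 115.7]]
30 [[256.3, 280.4], [257.6, 66.1]]
33 [[256.4, 281.8], [257.5, 63.5]]
36 [[256.5, 283.0], [257.4, 61.4]]
[-0.74002397  0.15692983  0.43056561]
```

Request:
send_rows(commands=[0, 0, 0, 1, 0, 3, 1, 0, 0, 0, 1, 0, 3, 0.5, 0, 0, 0, 1, 0, 3, 0.2, 0, 0, 0, 1, 0, 3, 0, 0, 0, 0, 1, 0, 3, 0], force=70)

```text
time_s: 43.07
ee_pos: [0.4418, 0.3607, 0.0613]
orientation: [2.771, 0.768, -0.804]
ft_force: [2.8, 1.8, 4.9]
grip_width: 0.0421
grasp_force: 74.0
```

Request:
send_rows(commands=[0, 0, 0, 0, 0, 0, 0, 0, 0, 0, 0, 0, 0, 0, 0, 0, 0, 0, 0, 0, 0, 0, 0, 0, 0, 0, 0, 0, 0, 0, 0, 0, 0, 0, 0])

```text
time_s: 43.48
ee_pos: [0.4417, 0.3607, 0.0613]
orientation: [2.771, 0.768, -0.804]
ft_force: [1.7, 1.2, 6.3]
grip_width: 0.0423
grasp_force: 74.0
```

Request:
send_rows(commands=[0, 0, 0, 0, 0, 5, 0, 0, 0, 0, 0, 0, 15, 0, 0, 0, 0, 0, 0, 30, 0, 0, 0, 0, 0, 0, 50, 0, 0, 0, 0, 0, 0, 70, 0])

```text
time_s: 43.9
ee_pos: [0.4411, 0.3601, 0.1324]
orientation: [2.77, 0.767, -0.807]
ft_force: [0.3, 0.5, -0.0]
grip_width: 0.0422
grasp_force: 73.2
```

Request:
send_rows(commands=[0, 0, 0, 0, 0, 20, 0, 3.4, -5.7, 0, 0, 0, 40, 0, 6.7, -11.4, 0, 0, 0, 60, 0, 10.1, -17, 0, 0, 0, 75, 0, 13.4, -22.7, 0, 0, 0, 85, 0])

```text
time_s: 44.32
ee_pos: [0.4421, 0.361, 0.2195]
orientation: [2.992, 0.825, -0.144]
ft_force: [0.0, 0.7, 0.6]
grip_width: 0.0423
grasp_force: 73.2
```

Request:
send_rows(commands=[3.1, -5.2, 0, 10, -30, 0, 0, 3.1, -5.2, 0, 20, -70, 0, 0, 3.1, -5.2, 0, 30, -110, 0, 0, 3.1, -5.2, 0, 40, -145, 0, 0, 3.1, -5.2, 0, 40, -145, 0, 0])

```text
time_s: 44.73
ee_pos: [0.4837, 0.2068, 0.2175]
orientation: [3.02, 0.815, 0.003]
ft_force: [0.3, -0.6, -0.9]
grip_width: 0.0418
grasp_force: 73.2
```

Request:
send_rows(commands=[0, 0, -6.6, 7, -40, 0, 0, 0, 0, -13.2, 14, -80, 0, 0, 0, 0, -19.8, 21, -120, 0, 0, 0, 0, -26.4, 28, -160, 0, 0, 0, 0, -33, 34, -190, 0, 0])

```text
time_s: 45.15
ee_pos: [0.5152, 0.0218, 0.2171]
orientation: [3.13, -0.073, -0.003]
ft_force: [1.1, -0.1, -1.4]
grip_width: 0.042
grasp_force: 73.2
```

```bash
python3 st.py
```

```text
[0.51522    0.02180184 0.21708936] [[0.999, -0.047, -0.002], [-0.047, -0.999, -0.01], [-0.001, 0.01, -1.0]] 0.041974350532051286 [ 1.13635019 -0.10382634 -1.42293462] [-0.24  0.08  0.1   1.73  0.    1.34 -1.75]
block0_lift [([397.0, 183.0], 0.75, array([ 0.501, -0.123,  0.1  ])), ([161.0, 330.0], 0.49, array([0.334, 0.14 , 0.1  ]))]
block0_press [([409.0, 78.0], 0.62, array([ 0.601, -0.125,  0.1  ])), ([96.0, 339.0], 0.55, array([0.324, 0.219, 0.1  ]))]
stand [([326.0, 123.0], 0.8, array([ 0.561, -0.06 ,  0.06 ]))]
[[254.7, 276.6], [254.7, 181.8], [254.8, 64.5]]
corner [224.   58.3]
corner [467.8  57.9]
corner [441.4 196.7]
corner [228.2 197.9]
mid rows [144, 143, 148, 145, 145, 147, 150, 149, 144, 147, 135, 137, 138, 138, 138, 138, 139, 140, 142, 150, 14, 17, 91, 85, 83]
```

Request:
send_rows(commands=[0, 0, 0, 0, -18, -20, 0, 0, 0, 0, 0, -36, -50, 0, 0, 0, 0, 0, -36, -80, 0, 0, 0, 0, 0, -36, -110, 0, 0, 0, 0, 0, -36, -130, 0])

```text
time_s: 45.77
ee_pos: [0.514, -0.0089, 0.0836]
orientation: [3.132, -0.055, -0.008]
ft_force: [0.1, -0.5, -0.8]
grip_width: 0.0423
grasp_force: 73.2
```

Request:
send_rows(commands=[0, 0, 0, 0, 0, -10, 0, 0, 0, 0, 0, 0, -20, 0, 0, 0, 0, 0, 0, -30, 0, 0, 0, 0, 0, 0, -38, 0, 0, 0, 0, 0, 0, -40, 0])

```text
time_s: 46.18
ee_pos: [0.5152, -0.0104, 0.0451]
orientation: [3.131, -0.059, -0.005]
ft_force: [0.2, 0.2, -0.5]
grip_width: 0.0421
grasp_force: 73.2
```

Request:
send_rows(commands=[0, 0, 0, 0, 0, -1, 0, 0, 0, 0, 0, 0, -2, 0, 0, 0, 0, 0, 0, -3, 0, 0, 0, 0, 0, 0, -3, 0, 0, 0, 0, 0, 0, -3, 0])

```text
time_s: 46.6
ee_pos: [0.5158, -0.0106, 0.0433]
orientation: [3.131, -0.06, -0.002]
ft_force: [-0.2, 0.2, 0.6]
grip_width: 0.0424
grasp_force: 73.4
```

Request:
send_rows(commands=[0, 0, 0, 0, 0, -1, 0, 0, 0, 0, 0, 0, -2, 0, 0, 0, 0, 0, 0, -2.5, 0, 0, 0, 0, 0, 0, -2.5, 0, 0, 0, 0, 0, 0, -2.5, 0])

```text
time_s: 47.02
ee_pos: [0.5154, -0.0107, 0.0408]
orientation: [3.131, -0.06, -0.004]
ft_force: [-5.0, 0.6, 7.9]
grip_width: 0.0422
grasp_force: 74.3
```

Request:
send_rows(commands=[0, 0, 0, 0, 0, 0, 0.65, 0, 0, 0, 0, 0, 0, 0.8, 0, 0, 0, 0, 0, 1, 0.9, 0, 0, 0, 0, 0, 10, 1, 0, 0, 0, 0, 0, 40, 1])

```text
time_s: 47.43
ee_pos: [0.5125, -0.0108, 0.0775]
orientation: [3.13, -0.06, -0.015]
ft_force: [0.4, 0.6, -0.3]
grip_width: 0.0855
grasp_force: 0.0
```

Request:
send_rows(commands=[0, 0, 0, -15, 0, 40, 1, 0, 0, 0, -30, 0, 80, 1, 0, 0, 0, -40, 0, 120, 1, 0, 0, 0, -40, 0, 160, 1, 0, 0, 0, -40, 0, 160, 1])

```text
time_s: 47.85
ee_pos: [0.4781, -0.0106, 0.2494]
orientation: [3.133, -0.061, 0.016]
ft_force: [1.3, 0.7, 0.6]
grip_width: 0.0854
grasp_force: 0.0
```

Request:
send_rows(commands=[0, 0, 0, 0, 0, 0, 1, 0, 0, 0, 0, 0, 0, 1, 0, 0, 0, 0, 0, 0, 1, 0, 0, 0, 0, 0, 0, 1, 0, 0, 0, 0, 0, 0, 1])

```text
time_s: 48.27
ee_pos: [0.4749, -0.0107, 0.2393]
orientation: [3.131, -0.06, -0.007]
ft_force: [0.1, 0.2, 1.1]
grip_width: 0.0855
grasp_force: 0.0
```

```bash
python3 fin.py
python3 - <<'E'
from h import *
c=cam('top')
im=cv2.imread('pics/f_top.png')
r=spotter.cut_out('top','mat')
for t,L,W,z1,px in(('wipes',.09,.2,.075,(.787,.21,.17)),('dish',.13,.13,.055,(.797,-.15,-.08))):
    for k in spotter.cut_out('top',t)[:1]: print(t,boxfit(c,k['region'],L,W,0,z1,px))
mc=np.array([.467,-.3876]);mx=np.array([.337,-.9415]);my=np.array([.9415,.337])
for p in((.500,-.470),(.444,-.324)): q=np.array(p)-mc;print(q@mx,q@my)
print(readout.get_obs()['ee_pos'],readout.get_obs()['time_s'])
E
```

```text
wrist block0_lift [(0.97, [0.497, -0.133])]
wrist block0_press [(0.94, [0.598, -0.133]), (0.6, [0.303, 0.226]), (0.54, [0.602, -0.017])]
wrist block0 [(0.84, [0.559, -0.012]), (0.59, [0.546, -0.131])]
wrist bottle []
wrist pot [(0.83, [0.448, -0.32])]
wrist pot_handle []
top block0_lift [(0.9, [0.504, -0.133]), (0.88, [0.26, 0.163]), (0.2, [0.511, 0.288])]
top block0_press [(0.89, [0.273, 0.25]), (0.84, [0.607, -0.13])]
top block0 [(0.56, [0.265, 0.209]), (0.42, [0.528, 0.319])]
top bottle [(0.86, [0.505, -0.475])]
top pot [(0.57, [0.447, -0.327])]
top pot_handle [(0.92, [0.44, -0.322])]
side block0_lift [(0.8, [0.498, -0.136]), (0.57, [0.237, 0.114])]
side block0_press [(0.72, [0.597, -0.137]), (0.69, [0.225, 0.195])]
side block0 [(0.81, [0.549, -0.13]), (0.71, [0.231, 0.16]), (0.56, [0.559, -0.001])]
side bottle [(0.92, [0.503, -0.467])]
side pot [(0.82, [0.432, -0.331])]
side pot_handle [(0.69, [0.443, -0.332])]
wipes (array([ 0.7872,  0.2114, 10.3423]), np.float64(0.03))
dish (array([ 0.7969, -0.1501, -5.2669]), np.float64(0.025))
0.08870059999999996 0.003300699999999983
-0.0676304 -0.00022130000000002297
[ 0.47535183 -0.0106999   0.24027271] 49.4667
```

Run:
```python
from h import *
c,im=snap('wrist'); g=im.mean(2).astype(int)
n,l,st,ce=cv2.connectedComponentsWithStats((g<70).astype(np.uint8))
for s_,q in zip(st[1:],ce[1:]):
    if 30<s_[4]<400 and 12<s_[2]<60 and s_[3]<12: print(s_[:4],ray(c,q,.082)[:2].round(4))
```

```text
[238  57  29   6] [ 0.5883 -0.0131]
[353  59  30   5] [ 0.5825 -0.1333]
[238  69  29   5] [ 0.5773 -0.0133]
[352  70  30   6] [ 0.5713 -0.1319]
[237  79  36   6] [ 0.5667 -0.0138]
[351  81  30   6] [ 0.5605 -0.1324]
[237  86  30  10] [ 0.5558 -0.0105]
[351  93  29   4] [ 0.5495 -0.1319]
[237 102  29  10] [ 0.5435 -0.0096]
[350 103  28   6] [ 0.5382 -0.1313]
[349 114  28   5] [ 0.5275 -0.1318]
[348 124  28   6] [ 0.5162 -0.1303]
```

Both cassettes show their 11 mm slot pitch at the right height, so they lie flat on the stand with the slotted side up. Handing in.

```bash
python3 -c "
from cell import sign_off
print(sign_off())"
```

```text
the job is handed in; nothing more can be done
None
```

I handed the job in: the bottle and pot stand upright on the mat, and both blocks (the middle well was empty) lie flat, cassette side up, on the drying stand, with the dish and wipes where they were.

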